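# Exchange the samples in a slide-top vial box

### The arm

A 6-joint arm with a two-finger parallel gripper is mounted at the origin on the work surface. World frame = base frame: x ahead of the robot, y to its left, z up, the work surface at z = 0. Lengths are in m, angles in degrees, forces in N, time in s.
With the tool pointing down it reaches from about 0.35 to 0.875 m from the base axis. Payload 4.2 kg.
Tool frame: the origin (TCP) lies at the very end of the fingers, on their centre line; the grasp point (between the pads) lies 19 mm behind it; z points along the fingers, y is the line along which they close (so a half turn about z gives the same grasp; the last joint's range is limited). The gripper opens to 87 mm and grips with 3 to 60 N. Pads are 19 mm wide; open, the fingers measure 117 mm over their backs; the gripper's body (75 mm by 190 mm) begins 51 mm behind the grasp point.
Start: joints at [83.572, 22.042, 0.453, 0, -68.411, -14.817], TCP at [0.226, 0.583, 0.223] pointing down, gripper open.
Joint ranges: [-179.83, 179.83], [-69.29, 118.12], [-61.27, 80.66], [-181.25, 117.63], [-171.15, -9.14], [-177.46, 177.46]. Speed limits (degrees/s): [159.86, 159.86, 180, 180, 180, 180].

### API

Orientations are given as a 3x3 rotation matrix whose columns are the frame's x, y, z axes.
In Python, from station import monitor, cams, ticket gives the robot as it stands.
- The arm moves only by the tool drive_tool, never from a script. Its argument "moves" is a list of rows, each an object with "delta_pos": the shift along the tool's x, y, z in mm, a list of three; "turn": the turn about the tool's z in rad; "claw": the opening, from 0 (shut) to 1 (fully open). A call has 1 to 12 rows; each row shifts and turns the commanded pose from where the row before left it, along the tool's axes as they then stand; what a row does not reach is not made up. A row lasts 1/8 s, in which the tool goes at most 62.5 mm and 10.7 degrees, less where a joint would pass 70% of its speed; a pose out of reach is approached as far as the arm can. A call is refused whole if a number of a shift passes 62.5 or a number of a turn 0.188, either way. A call with a gripper value outside its range is refused whole. The fingers move at their own pace and stop on an object; the grip force is fixed at half the most. Time passes only in rows, so rows that do not move let the fingers close. It gives the time, the measured TCP pose, the force, the opening and the grip force at its end, in the units of the state.
- monitor.sense(): the state, without advancing time (a new reading comes with each control period).
- cams.capture(name): name is "scene" or "top"; returns a dict with "color" (384x512x3 uint8, red, green, blue), "range_z" (384x512 float32, m along the optical axis (not along the pixel's ray), 0 where there is no reading), "vertical_fov" (degrees; the focal length in pixels is half the picture's height over the tangent of half this angle, whatever the lens; pixels are square), "cx", "cy" (the principal point, pixels), "extrinsics" (4x4, takes a point from camera to world coordinates). Camera axes: x right, y down, z forward; pixel columns grow to the right and rows downward; lengths in m; the calibration is good to about 2 mm. A picture is of the moment at which its call begins.
- ticket.finish_job(): hands the job in; it is judged then, once.
The state is a dict: "time_s": time; "joints": joint angles; "joint_velocities": joint speeds; "effort": joint torques, N m; "tcp_pos": TCP position; "ee_rot": TCP orientation; "wrist_force": force on the tool from outside, world axes, zero at the start; "moment": the same for the moment, N m; "gripper_width": opening from 0.0 (shut) to 1.0 (fully open); "gripper_force": force on a finger pad.
Only numpy, scipy, OpenCV 4.12 (cv2) and the standard library are available. Lean on these libraries where they do the work, as an engineer would, in place of code of your own. Each camera call takes 0.05 s, during which the arm holds its last target. There are 200 camera calls.

### The job

Draw the lid of the slide-top vial box over its ridge and fully open onto the parking shelf. Then move every red-capped vial from the box into the yellow discard tray and stand every blue-capped vial from the bench in an empty hole of the box, fully down, leaving the white-capped vials in their holes and the other things on the bench undisturbed. Last, slide the lid back over the ridge until it is fully closed.

Things in the scene. Friction and masses are not known exactly. Their poses are not given: they have to be found in the camera images.
- vial_box: slide-top vial box fixed to the bench, 272 (x) x 154 (y), side walls 6 thick, 73 high; origin at the centre of its underside. Half at -x: black block with six holes. Half at +x: solid parking shelf, top at z = 58. Inside width 142; inward lips 5 wide at z = 69 to 73 along both walls leave an opening of 132.
- lid (a joint): travel of the lid along the box's +x, m: 0 closed, 0.128 fully open. Pale clear sheet 127 x 140 x 5 (underside at z = 62 in the box), captive in its channel, friction 1 to 2 N. A bead under its +x edge must be forced over a springy yellow ridge across the box's middle: up to about 10 N between 1 and 17 mm of travel, both ways, crest at 9 mm; short of the crest it may stay or slip back.
- lid_handle (a point): middle of the gripping part of the lid's blue upright rib, which moves with the lid; the rib is 14 thick along the slide, 60 long across it, and stands 28 above the lid; this point is 16 above the lid's upper face and 12 below the rib's top
- hole0 (a point): mouth centre of one of the six holes, at x = -106, y = -27, z = 26 mm in the box frame; 31 mm in diameter with a 2 mm chamfer, 22 deep (floor at z = 4 mm), under the lid when closed; may hold a vial. A seated vial stands 28 mm out of it
- hole1 (a point): mouth centre of one of the six holes, at x = -106, y = 27, z = 26 mm in the box frame; 31 mm in diameter with a 2 mm chamfer, 22 deep (floor at z = 4 mm), under the lid when closed; may hold a vial. A seated vial stands 28 mm out of it
- hole2 (a point): mouth centre of one of the six holes, at x = -66, y = -27, z = 26 mm in the box frame; 31 mm in diameter with a 2 mm chamfer, 22 deep (floor at z = 4 mm), under the lid when closed; may hold a vial. A seated vial stands 28 mm out of it
- hole3 (a point): mouth centre of one of the six holes, at x = -66, y = 27, z = 26 mm in the box frame; 31 mm in diameter with a 2 mm chamfer, 22 deep (floor at z = 4 mm), under the lid when closed; may hold a vial. A seated vial stands 28 mm out of it
- hole4 (a point): mouth centre of one of the six holes, at x = -26, y = -27, z = 26 mm in the box frame; 31 mm in diameter with a 2 mm chamfer, 22 deep (floor at z = 4 mm), under the lid when closed; may hold a vial. A seated vial stands 28 mm out of it
- hole5 (a point): mouth centre of one of the six holes, at x = -26, y = 27, z = 26 mm in the box frame; 31 mm in diameter with a 2 mm chamfer, 22 deep (floor at z = 4 mm), under the lid when closed; may hold a vial. A seated vial stands 28 mm out of it
- blue1: vial 28 mm in diameter and 50 mm tall, the top 14 mm being its blue cap of the same diameter; origin at the centre of its underside, z up its axis; 40 g with a heavy foot; a new sample, standing on the bench at the start; may be absent
- blue2: vial 28 mm in diameter and 50 mm tall, the top 14 mm being its blue cap of the same diameter; origin at the centre of its underside, z up its axis; 40 g with a heavy foot; a new sample, standing on the bench at the start; may be absent
- blue3: vial 28 mm in diameter and 50 mm tall, the top 14 mm being its blue cap of the same diameter; origin at the centre of its underside, z up its axis; 40 g with a heavy foot; a new sample, standing on the bench at the start; may be absent
- blue4: vial 28 mm in diameter and 50 mm tall, the top 14 mm being its blue cap of the same diameter; origin at the centre of its underside, z up its axis; 40 g with a heavy foot; a new sample, standing on the bench at the start; may be absent
- red1: vial 28 mm in diameter and 50 mm tall, the top 14 mm being its red cap of the same diameter; origin at the centre of its underside, z up its axis; 40 g with a heavy foot; an outdated sample, amber glass, standing in one of the box's holes at the start; may be absent
- red2: vial 28 mm in diameter and 50 mm tall, the top 14 mm being its red cap of the same diameter; origin at the centre of its underside, z up its axis; 40 g with a heavy foot; an outdated sample, amber glass, standing in one of the box's holes at the start; may be absent
- white1: vial 28 mm in diameter and 50 mm tall, the top 14 mm being its white cap of the same diameter; origin at the centre of its underside, z up its axis; 40 g with a heavy foot; a sample that stays in its hole in the box
- white2: vial 28 mm in diameter and 50 mm tall, the top 14 mm being its white cap of the same diameter; origin at the centre of its underside, z up its axis; 40 g with a heavy foot; a sample that stays in its hole in the box
- tray: loose yellow discard tray, 130 (x) x 170 (y) x 36 mm high, walls and floor 4 mm; origin at the centre of its underside; 0.4 kg
- amber_bottle: bystander: amber bottle with blue cap, 84 in diameter, 190 high, origin under its centre
- dishes: bystander: stack of clear culture dishes, 90 in diameter, 40 high, origin under its centre
- timer: bystander: flat white bench timer 62 x 70 x 18, origin under its centre
- tip_box: bystander: blue pipette-tip box with clear lid, 82 x 118 x 75, origin under its centre

How it is judged:
By the outcome, as a careful person would: the job done as asked, in the order asked, and still so for the second after the job is handed in, with the robot touching nothing.
Of blue1, blue2, blue3, blue4 only 3 to 4 are there at a start; the rules pass over those that are not, and their reading is None.
Of red1, red2 only 1 to 2 are there at a start; the rules pass over those that are not, and their reading is None.
At some moment in a run one of blue1, blue2, blue3, blue4, tray may be knocked a few centimetres aside while the robot is not near it.
It also fails if it takes over 210 s, if anything falls off the work surface, if the arm or the gripper's body presses on something with over 40 N, if the wrist force passes 120 N, or if a joint passes its speed limit or range.

## Working session

There is one attempt and no reset: what is moved stays moved. The work goes in short steps, Python scripts to look and compute and a tool call to move; the robot and the scene stay as the last step left them, time stands still between calls to the robot, and variables do not carry over. Pictures are saved under pics/ and viewed, at most 14 in all, crops included, and the job is handed in when it is done.

Besides the shell and the picture viewer there is one more tool, called after ">>>" in YAML: its name, and indented under it one key for each argument. drive_tool: Moves the arm, as the interface text tells. Its arguments: {"type":"object","properties":{"moves":{"type":"array","items":{"type":"object","properties":{"delta_pos":{"type":"array","items":{"type":"number"}},"turn":{"type":"number"},"claw":{"type":"number"}}}}},"required":["moves"]}

```bash
ls; mkdir -p pics; cat > h.py <<'E'
import numpy as np,cv2
from station import monitor,cams,ticket
def cap(n,save=None):
    c=cams.capture(n); c['f']=c['color'].shape[0]/2/np.tan(np.radians(c['vertical_fov']/2)); c['E']=np.array(c['extrinsics'])
    if save: cv2.imwrite('pics/'+save,cv2.cvtColor(c['color'],cv2.COLOR_RGB2BGR))
    return c
def ray(c,u,v):
    d=c['E'][:3,:3]@np.array([(u-c['cx'])/c['f'],(v-c['cy'])/c['f'],1]); return c['E'][:3,3],d
def onplane(c,u,v,z):
    o,d=ray(c,u,v); return o+d*(z-o[2])/d[2]
def cloud(c):
    h,w=c['range_z'].shape; v,u=np.mgrid[:h,:w]; Z=c['range_z']
    P=np.stack([(u-c['cx'])/c['f']*Z,(v-c['cy'])/c['f']*Z,Z],-1)
    return P@c['E'][:3,:3].T+c['E'][:3,3]
E
python3 - <<'E'
from h import *
for n in('scene','top'):
    c=cap(n,n+'0.png'); print(n,c['E'].round(3).tolist(),c['f'],c['cx'],c['cy'])
s=monitor.sense(); print(s)
E
```

```text
pics
scene [[0.261, 0.774, -0.577, 1.111], [0.965, -0.205, 0.162, -0.193], [0.007, -0.6, -0.8, 0.765], [0.0, 0.0, 0.0, 1.0]] 380.61985983860285 261.5761931584548 193.08296553353142
top [[0.028, -0.994, 0.107, 0.501], [-0.999, -0.031, -0.025, -0.06], [0.028, -0.106, -0.994, 1.268], [0.0, 0.0, 0.0, 1.0]] 469.6410095060677 250.10814913736345 192.39454201193908
{'time_s': 0.1, 'joints': array([ 8.35716155e+01,  2.20882036e+01,  3.86213977e-01, -2.18745088e-02,
       -6.84110417e+01, -1.48174137e+01]), 'joint_velocities': array([-0.05628016, -0.02881293,  0.26687018,  0.08448847,  0.05223121,
        0.04967212]), 'effort': array([-3.68827668e-04, -3.91687524e+01,  1.87936592e+01,  4.23183426e+00,
        1.35187534e-02, -7.37043842e-05]), 'tcp_pos': array([0.2262778 , 0.58202197, 0.22154891]), 'ee_rot': array([[ 9.31983453e-01, -3.62500366e-01, -5.73637707e-04],
       [-3.62500784e-01, -9.31981488e-01, -1.92059172e-03],
       [ 1.61595476e-04,  1.99790382e-03, -9.99997991e-01]]), 'wrist_force': array([-0.44958466, -0.37846478, -0.81242748]), 'moment': array([-0.04327077,  0.03353868, -0.00319777]), 'gripper_force': 0.0, 'gripper_width': 1.0004871643026452}
```

View pics/scene0.png

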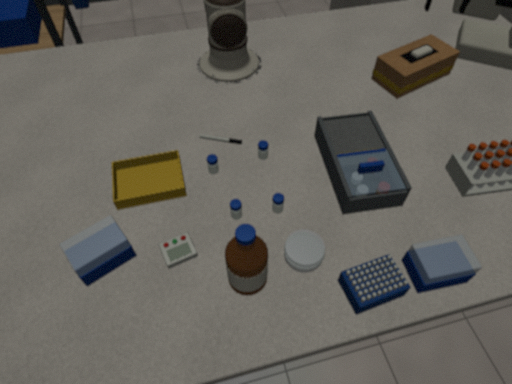

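View pics/top0.png

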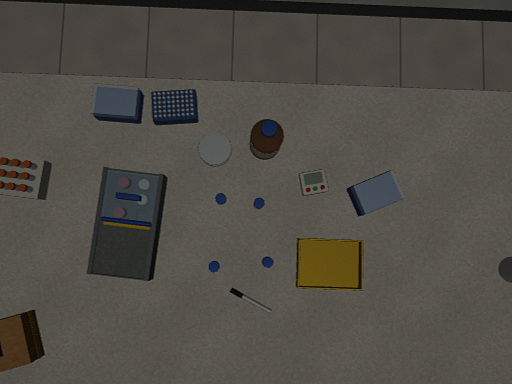

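The top view shows four blue caps at (220,199), (259,203), (214,267) and (267,262). The tray is at (330,264), and the box at (127,224) has its lid at the image-top end with the handle at (128,197). In the holes there are pink (red) caps at (124,182) and (119,212), and white caps at (144,184) and (142,200).

```bash
cat >> h.py <<'E'
def blobs(c,lo,hi,amin=15):
    m=cv2.inRange(cv2.cvtColor(c['color'],cv2.COLOR_RGB2HSV),lo,hi)
    n,l,s,ce=cv2.connectedComponentsWithStats(m)
    return [(ce[i].round(1),int(s[i,4]),l==i) for i in range(1,n) if s[i,4]>=amin]
def tri(c1,p1,c2,p2):
    (o1,d1),(o2,d2)=ray(c1,*p1),ray(c2,*p2)
    A=np.stack([d1,-d2],1); t=np.linalg.lstsq(A,o2-o1,rcond=None)[0]
    a,b=o1+t[0]*d1,o2+t[1]*d2; return (a+b)/2,np.linalg.norm(a-b)
E
python3 - <<'E'
from h import *
T,S=cap('top'),cap('scene')
for n,c in(('top',T),('scene',S)):
    P=cloud(c); print(n)
    for nm,lo,hi in(('blue',(108,150,60),(125,255,255)),('yel',(20,150,60),(32,255,255))):
        for ce,a,m in blobs(c,lo,hi):
            Q=P[m]; print(nm,ce,a,'med',np.median(Q,0).round(3),'z95',np.percentile(Q[:,2],95).round(3))
# box footprint by height in top depth
P=cloud(T); m=np.zeros(P.shape[:2],np.uint8); m[150:290,75:180]=1
m&=((P[...,2]>.04)&(P[...,2]<.1)).astype(np.uint8)
for z0,z1 in((.066,.082),):
    mm=m*((P[...,2]>z0)&(P[...,2]<z1)).astype(np.uint8)
    n,l,s,_=cv2.connectedComponentsWithStats(mm); k=1+s[1:,4].argmax()
    r=cv2.minAreaRect((P[l==k][:,:2]*1000).astype(np.float32)); print('rim rect',r,cv2.boxPoints(r).round(0).tolist(),s[k,4])
h=P[205:270,100:160,2]; print('z col',P[165:285:5,127,2].round(3),P[255,85:170:4,2].round(3))
E
```

```text
top
blue [268.9 128. ] 174 med [ 0.77  -0.127  0.191] z95 0.194
blue [127. 196.] 111 med [0.609 0.217 0.095] z95 0.099
blue [220.3 197.9] 76 med [ 0.615 -0.013  0.051] z95 0.053
blue [258.9 202.5] 73 med [ 0.608 -0.115  0.05 ] z95 0.053
blue [125.2 221.4] 108 med [0.547 0.224 0.07 ] z95 0.074
blue [267.5 262. ] 76 med [ 0.454 -0.14   0.051] z95 0.055
blue [213.5 266.2] 81 med [ 0.44  -0.002  0.05 ] z95 0.054
yel [126.  225.3] 159 med [0.537 0.224 0.06 ] z95 0.064
yel [329.  263.1] 3061 med [ 0.454 -0.308  0.004] z95 0.036
scene
blue [12.7  9. ] 520 med [-0.746 -0.806 -0.088] z95 -0.084
blue [262.7 144.4] 43 med [ 0.441 -0.003  0.047] z95 0.049
blue [361.9 152.2] 70 med [0.549 0.223 0.067] z95 0.07
blue [211.5 158.6] 51 med [ 0.456 -0.142  0.047] z95 0.049
blue [371.4 163.9] 94 med [0.61  0.215 0.092] z95 0.094
blue [278.  197.7] 63 med [ 0.617 -0.014  0.048] z95 0.05
blue [235.1 203.9] 68 med [ 0.608 -0.115  0.048] z95 0.05
blue [245.  233.2] 263 med [ 0.773 -0.127  0.188] z95 0.19
blue [421.4 276.5] 41 med [0.88  0.211 0.042] z95 0.048
blue [346.8 279.5] 40 med [0.845 0.064 0.043] z95 0.045
blue [404.6 287.2] 20 med [0.891 0.17  0.043] z95 0.044
blue [375.5 297.6] 130 med [0.897 0.1   0.043] z95 0.045
yel [147.7 179.3] 2674 med [ 0.445 -0.309  0.002] z95 0.033
rim rect ((542.619140625, 222.33111572265625), (156.1430206298828, 271.3917236328125), 84.62420654296875) [[400.0, 157.0], [670.0, 132.0], [685.0, 287.0], [415.0, 313.0]] 3000
z col [-0.002  0.06   0.071  0.065  0.067  0.069  0.092  0.064  0.066  0.066
  0.067  0.066  0.062  0.054  0.06   0.059  0.062  0.057  0.058  0.058
  0.057  0.06   0.059 -0.002] [ 0.003 -0.002  0.074  0.06   0.061  0.059  0.057  0.058  0.058  0.057
  0.061  0.058  0.062  0.059  0.061  0.06   0.073  0.058  0.001 -0.001
 -0.002  0.001]
```

```bash
python3 - <<'E'
import cv2
a=cv2.imread('pics/top0.png')[160:290,80:180]; b=cv2.imread('pics/scene0.png')[105:215,300:420]
a=cv2.resize(a,(400,520),interpolation=3); b=cv2.resize(b,(400,367),interpolation=3)
b=cv2.copyMakeBorder(b,0,153,0,0,0); cv2.imwrite('pics/crop.png',cv2.convertScaleAbs(cv2.hconcat([a,b]),alpha=1.8))
E
```

```text
(no output)
```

View pics/crop.png

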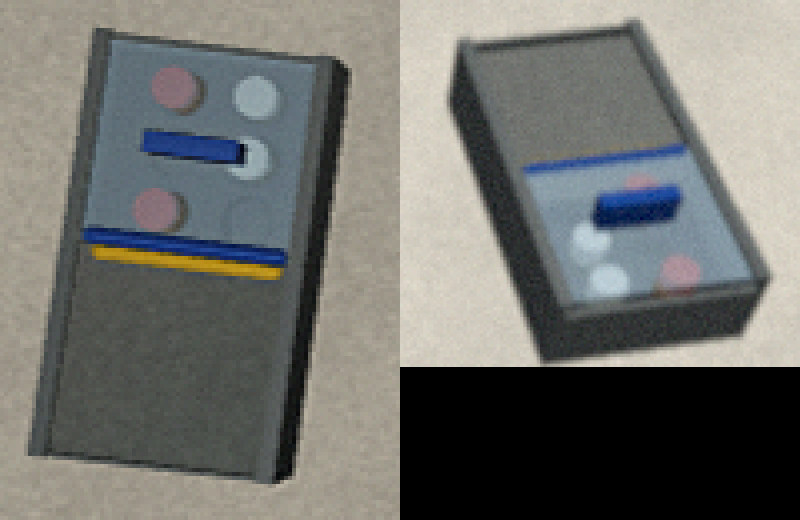

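Box centre is (0.543, 0.222) and box +x points along world -x with yaw about 174.6°. Red is in holes 0 and 4, white in 1 and 3, and 2 and 5 are empty. The sizes and heights agree with the text. I'm moving above the handle at (0.608, 0.216).

>>> drive_tool:
  moves:
    - {"delta_pos": [41,17,6],"turn": 0,"claw": 1}
    - {"delta_pos": [41,17,6],"turn": 0,"claw": 1}
    - {"delta_pos": [41,17,6],"turn": 0,"claw": 1}
    - {"delta_pos": [41,17,6],"turn": 0,"claw": 1}
    - {"delta_pos": [41,17,6],"turn": 0,"claw": 1}
    - {"delta_pos": [41,17,6],"turn": 0,"claw": 1}
    - {"delta_pos": [41,17,6],"turn": 0,"claw": 1}
    - {"delta_pos": [41,17,6],"turn": 0,"claw": 1}
    - {"delta_pos": [41,17,6],"turn": 0,"claw": 1}
    - {"delta_pos": [41,17,6],"turn": 0,"claw": 1}
    - {"delta_pos": [41,17,6],"turn": 0,"claw": 1}
    - {"delta_pos": [39,15,4],"turn": 0,"claw": 1}

```text
time_s: 1.7
tcp_pos: [0.6107, 0.2154, 0.152]
ee_rot: [[0.932, -0.363, -0.001], [-0.363, -0.932, -0.0], [-0.001, 0.001, -1.0]]
wrist_force: [-0.2, 0.9, 0.2]
gripper_width: 0.997
gripper_force: 0.0
```

>>> drive_tool:
  moves:
    - {"turn": 0.18,"claw": 0.6}
    - {"turn": 0.18,"claw": 0.6}
    - {"turn": 0.18,"claw": 0.6}
    - {"turn": 0.18,"claw": 0.6}
    - {"turn": 0.18,"claw": 0.6}
    - {"turn": 0.18,"claw": 0.6}
    - {"turn": 0.18,"claw": 0.6}
    - {"turn": 0.034,"claw": 0.6}
    - {"turn": 0,"claw": 0.6}
    - {"turn": 0,"claw": 0.6}

```text
invalid input
```

```bash
cat >> h.py <<'E'
C=np.array([.5426,.2223]); YAW=np.radians(174.6)
def box(x,y,yaw=None,c=None):
    a=YAW if yaw is None else yaw; c=C if c is None else c
    return c+np.array([np.cos(a)*x-np.sin(a)*y,np.sin(a)*x+np.cos(a)*y])
def to(xy,z,yx=None):
    s=monitor.sense(); R=np.array(s['ee_rot']); p=np.array(s['tcp_pos'])
    d=R.T@(np.array([*xy,z])-p)*1000
    y=np.degrees(np.arctan2(R[1,0],R[0,0])); print('t',round(s['time_s'],1),'tcp',p.round(4),'yawx',y.round(1),'delta mm',d.round(1), 'turn',None if yx is None else np.radians(y-yx).round(3),'F',np.array(s['wrist_force']).round(1),'w',round(s['gripper_width'],3),round(s['gripper_force'],1))
E
python3 - <<'E'
from h import *
S,T=cap('scene'),cap('top')
for ce,a,m in blobs(S,(108,150,60),(125,255,255)):
    if a in range(60,130): print(ce,a)
a=[b for b in blobs(T,(108,150,60),(125,255,255)) if abs(b[0][0]-127)<6]; print([(b[0],b[1]) for b in a])
to(box(-.066,0),.072,-95.4)
E
```

```text
[360.8 152.4] 65
[371.3 164.1] 95
[277.9 198. ] 68
[235.2 204.1] 71
[(array([126.4, 196. ]), 61), (array([125.8, 221.5]), 117)]
t 1.8 tcp [0.6118 0.2137 0.1511] yawx -21.5 delta mm [-4.  -1.1 79.1] turn 1.29 F [-0.3  1.3 -0.3] w 1.001 0.0
```

>>> drive_tool:
  moves:
    - {"delta_pos": [-3,0,0],"turn": 0.18,"claw": 0.6}
    - {"delta_pos": [0,0,0],"turn": 0.18,"claw": 0.6}
    - {"delta_pos": [0,0,0],"turn": 0.18,"claw": 0.6}
    - {"delta_pos": [0,0,0],"turn": 0.18,"claw": 0.6}
    - {"delta_pos": [0,0,0],"turn": 0.18,"claw": 0.6}
    - {"delta_pos": [0,0,0],"turn": 0.18,"claw": 0.6}
    - {"delta_pos": [0,0,0],"turn": 0.18,"claw": 0.6}
    - {"delta_pos": [0,0,0],"turn": 0.034,"claw": 0.6}
    - {"delta_pos": [0,0,0],"turn": 0,"claw": 0.6}

```text
time_s: 2.92
tcp_pos: [0.6069, 0.2181, 0.1525]
ee_rot: [[-0.091, -0.996, -0.0], [-0.996, 0.091, 0.0], [-0.0, 0.0, -1.0]]
wrist_force: [-0.7, 0.1, 0.1]
gripper_width: 0.598
gripper_force: 0.0
```

```bash
python3 - <<'E'
from h import *
to(box(-.066,0),.072,-95.4)
E
```

```text
t 2.9 tcp [0.6069 0.2181 0.1525] yawx -95.2 delta mm [ 1.8 -1.6 80.5] turn 0.003 F [-0.7  0.1  0.1] w 0.598 0.0
```

Down onto the rib and grip.

>>> drive_tool:
  moves:
    - {"delta_pos": [2,-1,20],"turn": 0,"claw": 0.6}
    - {"delta_pos": [0,0,20],"turn": 0,"claw": 0.6}
    - {"delta_pos": [0,0,20],"turn": 0,"claw": 0.6}
    - {"delta_pos": [0,0,12],"turn": 0,"claw": 0.6}
    - {"delta_pos": [0,0,8],"turn": 0,"claw": 0.6}
    - {"delta_pos": [0,0,0],"turn": 0,"claw": 0.1}
    - {"delta_pos": [0,0,0],"turn": 0,"claw": 0.1}
    - {"delta_pos": [0,0,0],"turn": 0,"claw": 0.1}
    - {"delta_pos": [0,0,0],"turn": 0,"claw": 0.1}
    - {"delta_pos": [0,0,0],"turn": 0,"claw": 0.1}

```text
time_s: 4.18
tcp_pos: [0.6078, 0.2158, 0.0729]
ee_rot: [[-0.094, -0.996, -0.0], [-0.996, 0.094, 0.0], [-0.0, 0.0, -1.0]]
wrist_force: [-0.2, 0.5, 0.1]
gripper_width: 0.158
gripper_force: 30.0
```

>>> drive_tool:
  moves:
    - {"delta_pos": [0,6,0],"turn": 0,"claw": 0.1}
    - {"delta_pos": [0,8,0],"turn": 0,"claw": 0.1}
    - {"delta_pos": [0,10,0],"turn": 0,"claw": 0.1}
    - {"delta_pos": [0,13,0],"turn": 0,"claw": 0.1}
    - {"delta_pos": [0,15,0],"turn": 0,"claw": 0.1}
    - {"delta_pos": [0,15,0],"turn": 0,"claw": 0.1}
    - {"delta_pos": [0,15,0],"turn": 0,"claw": 0.1}
    - {"delta_pos": [0,15,0],"turn": 0,"claw": 0.1}
    - {"delta_pos": [0,15,0],"turn": 0,"claw": 0.1}
    - {"delta_pos": [0,10,0],"turn": 0,"claw": 0.1}
    - {"delta_pos": [0,6,0],"turn": 0,"claw": 0.1}
    - {"delta_pos": [0,2,0],"turn": 0,"claw": 0.1}

```text
time_s: 5.68
tcp_pos: [0.4801, 0.2277, 0.0729]
ee_rot: [[-0.093, -0.996, 0.003], [-0.996, 0.093, -0.0], [-0.0, -0.003, -1.0]]
wrist_force: [11.0, -9.0, -1.1]
gripper_width: 0.162
gripper_force: 30.0
```

>>> drive_tool:
  moves:
    - {"delta_pos": [0,0,0],"turn": 0,"claw": 0.1}
    - {"delta_pos": [0,0,0],"turn": 0,"claw": 0.5}
    - {"delta_pos": [0,0,0],"turn": 0,"claw": 0.5}
    - {"delta_pos": [0,0,0],"turn": 0,"claw": 0.5}
    - {"delta_pos": [0,0,-25],"turn": 0,"claw": 0.5}
    - {"delta_pos": [0,0,-30],"turn": 0,"claw": 0.5}
    - {"delta_pos": [0,0,-30],"turn": 0,"claw": 0.42}
    - {"delta_pos": [0,-25,0],"turn": -0.18,"claw": 0.42}
    - {"delta_pos": [0,0,0],"turn": -0.18,"claw": 0.42}
    - {"delta_pos": [0,0,0],"turn": -0.18,"claw": 0.42}
    - {"delta_pos": [0,0,0],"turn": -0.18,"claw": 0.42}
    - {"delta_pos": [0,0,0],"turn": -0.18,"claw": 0.42}

```text
time_s: 7.18
tcp_pos: [0.503, 0.2257, 0.1572]
ee_rot: [[0.726, -0.688, -0.001], [-0.688, -0.726, -0.0], [-0.001, 0.001, -1.0]]
wrist_force: [0.8, -0.4, -0.6]
gripper_width: 0.421
gripper_force: 0.0
```

>>> drive_tool:
  moves:
    - {"delta_pos": [0,0,0],"turn": -0.18,"claw": 0.42}
    - {"delta_pos": [0,0,0],"turn": -0.18,"claw": 0.42}
    - {"delta_pos": [0,0,0],"turn": -0.18,"claw": 0.42}
    - {"delta_pos": [0,0,0],"turn": -0.131,"claw": 0.42}
    - {"delta_pos": [0,0,0],"turn": 0,"claw": 0.42}

```text
time_s: 7.8
tcp_pos: [0.5031, 0.2257, 0.1572]
ee_rot: [[0.995, -0.095, -0.001], [-0.095, -0.995, -0.0], [-0.001, 0.0, -1.0]]
wrist_force: [0.0, 0.8, -0.2]
gripper_width: 0.422
gripper_force: 0.0
```

```bash
python3 - <<'E'
from h import *
T,S=cap('top','top1.png'),cap('scene')
out={}
for n,c in(('T',T),('S',S)):
    P=cloud(c)
    for nm,lo,hi in(('blue',(108,150,60),(125,255,255)),('red',(0,120,60),(8,255,255)),('red',(172,120,60),(180,255,255))):
        for ce,a,m in blobs(c,lo,hi,20):
            q=np.median(P[m],0)
            if q[0]<.7 and -.35<q[1]<.4 : print(n,nm,ce,a,q.round(4)); 
b=[cv2.imread('pics/top1.png')[150:290,75:185]]
cv2.imwrite('pics/c1.png',cv2.convertScaleAbs(cv2.resize(b[0],None,fx=4,fy=4,interpolation=2),alpha=1.8))
P=cloud(T); m=np.zeros(P.shape[:2],np.uint8); m[150:290,75:180]=1
# side wall tops z>.068 -> lines
Q=P[(m>0)&(P[...,2]>.067)&(P[...,2]<.08)][:,:2]*1000
r=cv2.minAreaRect(Q.astype(np.float32)); print('rim',r)
print('handle',[P[mm].mean(0).round(4) for ce,a,mm in blobs(T,(108,150,60),(125,255,255)) if abs(ce[0]-125)<15])
to(box(-.026,-.027),.03,-5.4)
E
```

```text
T blue [220.3 197.9] 77 [ 0.6159 -0.0132  0.0505]
T blue [258.8 202.4] 75 [ 0.6078 -0.1145  0.0506]
T blue [267.4 261.9] 78 [ 0.4542 -0.1405  0.0495]
T blue [213.5 266.2] 81 [ 0.4401 -0.0016  0.05  ]
T blue [118.2 272.3] 123 [0.4194 0.2351 0.0693]
T red [122.6 181.3] 79 [0.6513 0.2398 0.0543]
T red [118.2 211.8] 80 [0.5711 0.2469 0.0547]
S blue [361.6 115.7] 22 [0.4243 0.2806 0.0671]
S blue [338.1 118.2] 64 [0.4164 0.2116 0.0668]
S blue [354.  126.9] 72 [0.4828 0.2265 0.0922]
S blue [262.6 144.4] 43 [ 0.4415 -0.0043  0.0482]
S blue [211.5 158.6] 51 [ 0.4571 -0.1414  0.0476]
S blue [277.9 198. ] 67 [ 0.6177 -0.0148  0.0474]
S blue [235.2 204.1] 72 [ 0.6091 -0.115   0.0478]
S red [372.3 160.8] 71 [0.5689 0.2472 0.0513]
S red [383.9 185.4] 80 [0.6489 0.2397 0.0511]
rim ((542.8439331054688, 221.97219848632812), (155.65554809570312, 271.5695495605469), 84.69802856445312)
handle [array([0.4193, 0.234 , 0.0696])]
t 7.9 tcp [0.5032 0.2256 0.1573] yawx -5.5 delta mm [ 65.6 -27.5 127.3] turn -0.002 F [-0.4 -0.3  0.2] w 0.423 0.0
```

View pics/c1.png

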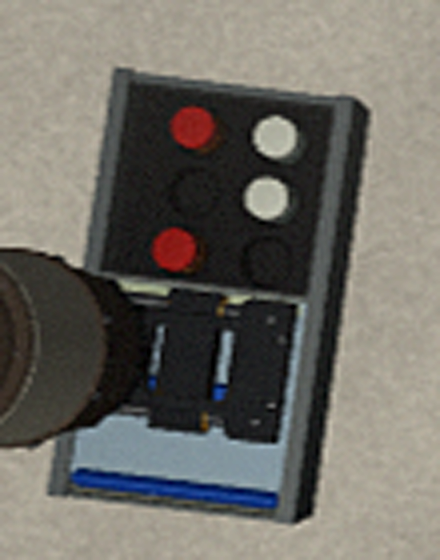

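The lid is fully open and both red caps match the predicted positions of holes 4 and 0. Holes 2 and 5 are empty. Next I pick the red vial in hole 4.

>>> drive_tool:
  moves:
    - {"delta_pos": [33,-14,0],"turn": 0,"claw": 0.42}
    - {"delta_pos": [33,-14,0],"turn": 0,"claw": 0.42}
    - {"delta_pos": [0,0,0],"turn": 0,"claw": 0.42}
    - {"delta_pos": [0,0,30],"turn": 0,"claw": 0.42}
    - {"delta_pos": [0,0,40],"turn": 0,"claw": 0.42}
    - {"delta_pos": [0,0,35],"turn": 0,"claw": 0.42}
    - {"delta_pos": [0,0,21],"turn": 0,"claw": 0.42}
    - {"delta_pos": [0,0,0],"turn": 0,"claw": 0.2}
    - {"delta_pos": [0,0,0],"turn": 0,"claw": 0.2}
    - {"delta_pos": [0,0,0],"turn": 0,"claw": 0.2}

```text
time_s: 9.15
tcp_pos: [0.5723, 0.2477, 0.033]
ee_rot: [[0.996, -0.094, 0.002], [-0.094, -0.996, 0.001], [0.002, -0.002, -1.0]]
wrist_force: [-0.6, 0.5, -0.6]
gripper_width: 0.313
gripper_force: 29.9
```

>>> drive_tool:
  moves:
    - {"delta_pos": [0,0,-20],"turn": 0,"claw": 0.2}
    - {"delta_pos": [0,0,-40],"turn": 0,"claw": 0.2}
    - {"delta_pos": [0,0,-40],"turn": 0,"claw": 0.2}
    - {"delta_pos": [0,0,-30],"turn": 0,"claw": 0.2}

```text
time_s: 9.65
tcp_pos: [0.5723, 0.2476, 0.1648]
ee_rot: [[0.996, -0.094, 0.003], [-0.094, -0.996, 0.002], [0.003, -0.002, -1.0]]
wrist_force: [0.2, -0.3, -1.0]
gripper_width: 0.314
gripper_force: 29.9
```

>>> drive_tool:
  moves:
    - {"delta_pos": [-6,25,0],"turn": 0,"claw": 0.2}
    - {"delta_pos": [-6,45,0],"turn": 0,"claw": 0.2}
    - {"delta_pos": [-6,50,0],"turn": 0,"claw": 0.2}
    - {"delta_pos": [-6,50,0],"turn": 0,"claw": 0.2}
    - {"delta_pos": [-6,50,0],"turn": 0,"claw": 0.2}
    - {"delta_pos": [-6,50,0],"turn": 0,"claw": 0.2}
    - {"delta_pos": [-6,50,0],"turn": 0,"claw": 0.2}
    - {"delta_pos": [-6,50,0],"turn": 0,"claw": 0.2}
    - {"delta_pos": [-6,50,0],"turn": 0,"claw": 0.2}
    - {"delta_pos": [-6,50,0],"turn": 0,"claw": 0.2}
    - {"delta_pos": [-6,40,0],"turn": 0,"claw": 0.2}
    - {"delta_pos": [-5,17,0],"turn": 0,"claw": 0.2}

```text
time_s: 11.15
tcp_pos: [0.4512, -0.2725, 0.1624]
ee_rot: [[0.995, -0.096, 0.002], [-0.096, -0.995, -0.0], [0.002, 0.0, -1.0]]
wrist_force: [-0.2, -0.2, 0.3]
gripper_width: 0.315
gripper_force: 29.9
```

```bash
cat >> h.py <<'E'
def survey():
    for n in('top','scene'):
        c=cap(n); P=cloud(c)
        for nm,lo,hi in(('blue',(108,150,60),(125,255,255)),('red',(0,120,60),(8,255,255)),('yel',(20,150,60),(32,255,255))):
            for ce,a,m in blobs(c,lo,hi,20):
                q=P[m]; z=np.median(q[:,2])
                if np.median(q[:,0])<.7 and -.45<np.median(q[:,1])<.4 and z>-.02:
                    if nm=='yel' and a>1000:
                        r=cv2.minAreaRect((q[:,:2]*1000).astype(np.float32)); print(n,'tray',[np.round(x,1) for x in r])
                    else: print(n,nm,ce,a,np.median(q,0).round(4))
E
python3 - <<'E'
from h import *
survey(); to((.452,-.27),.033,-5.4)
E
```

```text
top blue [220.3 197.9] 77 [ 0.6155 -0.0133  0.0504]
top blue [258.8 202.4] 75 [ 0.6077 -0.1144  0.0505]
top blue [119.5 247.5] 124 [0.4813 0.2278 0.0949]
top blue [213.5 266.2] 81 [ 0.4402 -0.0032  0.0503]
top blue [118.3 272.3] 140 [0.4194 0.2347 0.0694]
top red [122.6 181.3] 82 [0.6509 0.2398 0.0547]
top yel [344.6 242.7] 262 [ 0.5103 -0.3533  0.0061]
top yel [303.9 286.4] 33 [ 0.3921 -0.2366  0.0333]
scene blue [345.1 117.5] 95 [0.4186 0.2334 0.0664]
scene blue [354. 127.] 72 [0.4828 0.2246 0.0922]
scene blue [262.6 144.5] 46 [ 0.4425 -0.004   0.0477]
scene blue [211.8 158.8] 52 [ 0.4576 -0.1415  0.0476]
scene blue [277.9 198.1] 69 [ 0.6171 -0.0144  0.0473]
scene blue [235.1 204.2] 71 [ 0.6097 -0.1151  0.0479]
scene blue [ 93.6 269.2] 42 [ 0.6903 -0.4322  0.042 ]
scene red [145.6 127.1] 79 [ 0.4512 -0.2731  0.1823]
scene red [384.1 185.7] 82 [0.6497 0.2403 0.0513]
scene tray [array([ 750.5, -293.5]), array([729.1, 170.4]), np.float64(2.3)]
t 11.2 tcp [ 0.4511 -0.2719  0.1621] yawx -5.5 delta mm [  0.6  -1.9 129.1] turn -0.002 F [-0.7  0.9 -1.2] w 0.314 29.9
```

>>> drive_tool:
  moves:
    - {"delta_pos": [0,0,40],"turn": 0,"claw": 0.2}
    - {"delta_pos": [0,0,45],"turn": 0,"claw": 0.2}
    - {"delta_pos": [0,0,30],"turn": 0,"claw": 0.2}
    - {"delta_pos": [0,0,13],"turn": 0,"claw": 0.2}
    - {"delta_pos": [0,0,0],"turn": 0,"claw": 0.2}
    - {"delta_pos": [0,0,0],"turn": 0,"claw": 0.42}
    - {"delta_pos": [0,0,0],"turn": 0,"claw": 0.42}
    - {"delta_pos": [0,0,-20],"turn": 0,"claw": 0.42}
    - {"delta_pos": [0,0,-50],"turn": 0,"claw": 0.42}
    - {"delta_pos": [0,0,-60],"turn": 0,"claw": 0.42}
    - {"delta_pos": [5,-25,0],"turn": 0,"claw": 0.42}
    - {"delta_pos": [14,-45,0],"turn": 0,"claw": 0.42}

```text
time_s: 12.75
tcp_pos: [0.4775, -0.203, 0.1655]
ee_rot: [[0.995, -0.097, 0.004], [-0.097, -0.995, -0.0], [0.004, -0.0, -1.0]]
wrist_force: [0.6, -0.3, 0.1]
gripper_width: 0.421
gripper_force: 0.0
```

```bash
python3 - <<'E'
from h import *
to(box(-.106,-.027),.16,-5.4); to(box(-.106,-.027),.030,-5.4)
E
```

```text
t 12.8 tcp [ 0.4775 -0.203   0.1655] yawx -5.6 delta mm [ 129.5 -457.     6.1] turn -0.003 F [ 0.6 -0.3  0.1] w 0.421 0.0
t 12.8 tcp [ 0.4775 -0.203   0.1655] yawx -5.6 delta mm [ 129.  -456.9  136.1] turn -0.003 F [ 0.6 -0.3  0.1] w 0.421 0.0
```

>>> drive_tool:
  moves:
    - {"delta_pos": [12,-45,0],"turn": 0,"claw": 0.42}
    - {"delta_pos": [12,-45,0],"turn": 0,"claw": 0.42}
    - {"delta_pos": [12,-45,0],"turn": 0,"claw": 0.42}
    - {"delta_pos": [12,-45,0],"turn": 0,"claw": 0.42}
    - {"delta_pos": [12,-45,0],"turn": 0,"claw": 0.42}
    - {"delta_pos": [12,-45,0],"turn": 0,"claw": 0.42}
    - {"delta_pos": [12,-45,0],"turn": 0,"claw": 0.42}
    - {"delta_pos": [12,-45,0],"turn": 0,"claw": 0.42}
    - {"delta_pos": [12,-45,0],"turn": 0,"claw": 0.42}
    - {"delta_pos": [12,-35,0],"turn": 0,"claw": 0.42}
    - {"delta_pos": [9,-17,0],"turn": 0,"claw": 0.42}
    - {"delta_pos": [0,0,0],"turn": 0,"claw": 0.42}

```text
time_s: 14.25
tcp_pos: [0.6487, 0.2411, 0.1636]
ee_rot: [[0.996, -0.093, 0.0], [-0.093, -0.996, 0.0], [0.0, -0.0, -1.0]]
wrist_force: [0.4, -0.0, 0.3]
gripper_width: 0.422
gripper_force: 0.0
```

```bash
python3 - <<'E'
from h import *
to(box(-.106,-.027),.030,-5.4)
E
```

```text
t 14.2 tcp [0.6487 0.2411 0.1636] yawx -5.3 delta mm [  2.1   1.8 133.6] turn 0.001 F [ 0.4 -0.   0.3] w 0.422 0.0
```

>>> drive_tool:
  moves:
    - {"delta_pos": [2,2,30],"turn": 0,"claw": 0.42}
    - {"delta_pos": [0,0,50],"turn": 0,"claw": 0.42}
    - {"delta_pos": [0,0,35],"turn": 0,"claw": 0.42}
    - {"delta_pos": [0,0,17],"turn": 0,"claw": 0.42}
    - {"delta_pos": [0,0,0],"turn": 0,"claw": 0.2}
    - {"delta_pos": [0,0,0],"turn": 0,"claw": 0.2}
    - {"delta_pos": [0,0,0],"turn": 0,"claw": 0.2}
    - {"delta_pos": [0,0,0],"turn": 0,"claw": 0.2}
    - {"delta_pos": [0,0,-20],"turn": 0,"claw": 0.2}
    - {"delta_pos": [0,0,-40],"turn": 0,"claw": 0.2}
    - {"delta_pos": [0,0,-40],"turn": 0,"claw": 0.2}
    - {"delta_pos": [0,0,-30],"turn": 0,"claw": 0.2}

```text
time_s: 15.75
tcp_pos: [0.6507, 0.2381, 0.1643]
ee_rot: [[0.996, -0.093, 0.003], [-0.093, -0.996, 0.001], [0.002, -0.002, -1.0]]
wrist_force: [-0.1, -0.3, -0.2]
gripper_width: 0.313
gripper_force: 29.4
```

```bash
python3 - <<'E'
from h import *
to((.455,-.345),.16,-5.4)
survey()
E
```

```text
t 15.8 tcp [0.6507 0.2381 0.1643] yawx -5.4 delta mm [-140.4  598.8    3. ] turn 0.001 F [-0.1 -0.3 -0.2] w 0.313 29.4
top blue [220.3 197.9] 77 [ 0.6156 -0.0131  0.0499]
top blue [258.8 202.4] 75 [ 0.6078 -0.1145  0.0505]
top blue [119.4 247.5] 122 [0.4813 0.2289 0.095 ]
top blue [267.4 261.9] 78 [ 0.4542 -0.1405  0.0496]
top blue [213.5 266.2] 81 [ 0.4402 -0.0033  0.05  ]
top blue [118.2 272.3] 124 [0.4195 0.2347 0.0699]
top red [317.6 264.1] 71 [ 0.4526 -0.2696  0.0535]
top tray [array([ 454.4, -225.2]), array([330.4, 129.5]), np.float64(89.5)]
scene blue [341.8 117.9] 82 [0.4174 0.2249 0.0667]
scene blue [353.1 127. ] 66 [0.4828 0.2214 0.0923]
scene blue [262.5 144.5] 44 [ 0.4404 -0.0045  0.0477]
scene blue [211.6 158.7] 53 [ 0.4567 -0.1413  0.0473]
scene blue [278.  198.1] 70 [ 0.6175 -0.0146  0.0478]
scene blue [235.2 204. ] 71 [ 0.6087 -0.1151  0.0474]
scene blue [104.3 262.7] 66 [ 0.6814 -0.4124  0.0422]
scene red [402.5 146.8] 70 [0.6562 0.2389 0.1893]
scene red [159.5 166.9] 61 [ 0.4539 -0.2706  0.0511]
scene tray [array([ 750.5, -293.3]), array([729. , 169.9]), np.float64(2.3)]
```

>>> drive_tool:
  moves:
    - {"delta_pos": [-10,35,0],"turn": 0,"claw": 0.2}
    - {"delta_pos": [-12,50,0],"turn": 0,"claw": 0.2}
    - {"delta_pos": [-12,55,0],"turn": 0,"claw": 0.2}
    - {"delta_pos": [-12,55,0],"turn": 0,"claw": 0.2}
    - {"delta_pos": [-12,55,0],"turn": 0,"claw": 0.2}
    - {"delta_pos": [-12,55,0],"turn": 0,"claw": 0.2}
    - {"delta_pos": [-12,55,0],"turn": 0,"claw": 0.2}
    - {"delta_pos": [-12,55,0],"turn": 0,"claw": 0.2}
    - {"delta_pos": [-12,55,0],"turn": 0,"claw": 0.2}
    - {"delta_pos": [-12,55,0],"turn": 0,"claw": 0.2}
    - {"delta_pos": [-12,45,0],"turn": 0,"claw": 0.2}
    - {"delta_pos": [-10,29,0],"turn": 0,"claw": 0.2}

```text
time_s: 17.35
tcp_pos: [0.4533, -0.3471, 0.1607]
ee_rot: [[0.995, -0.096, -0.001], [-0.096, -0.995, 0.001], [-0.001, -0.001, -1.0]]
wrist_force: [0.7, 0.2, -0.1]
gripper_width: 0.315
gripper_force: 29.3
```

>>> drive_tool:
  moves:
    - {"delta_pos": [0,0,0],"turn": 0,"claw": 0.2}
    - {"delta_pos": [0,0,40],"turn": 0,"claw": 0.2}
    - {"delta_pos": [0,0,45],"turn": 0,"claw": 0.2}
    - {"delta_pos": [0,0,30],"turn": 0,"claw": 0.2}
    - {"delta_pos": [0,0,10],"turn": 0,"claw": 0.2}
    - {"delta_pos": [0,0,2],"turn": 0,"claw": 0.2}

```text
time_s: 18.1
tcp_pos: [0.4552, -0.345, 0.0345]
ee_rot: [[0.996, -0.093, -0.0], [-0.093, -0.996, -0.0], [-0.0, 0.0, -1.0]]
wrist_force: [0.5, -0.8, -0.3]
gripper_width: 0.318
gripper_force: 29.3
```

>>> drive_tool:
  moves:
    - {"delta_pos": [0,0,0],"turn": 0,"claw": 0.42}
    - {"delta_pos": [0,0,0],"turn": 0,"claw": 0.42}
    - {"delta_pos": [0,0,-20],"turn": 0,"claw": 0.42}
    - {"delta_pos": [0,0,-50],"turn": 0,"claw": 0.42}
    - {"delta_pos": [0,0,-30],"turn": 0,"claw": 0.42}
    - {"delta_pos": [-4,-43,0],"turn": 0,"claw": 0.42}
    - {"delta_pos": [-5,-55,0],"turn": 0,"claw": 0.42}
    - {"delta_pos": [-5,-55,0],"turn": 0,"claw": 0.42}
    - {"delta_pos": [-5,-50,0],"turn": 0,"claw": 0.42}
    - {"delta_pos": [0,0,0],"turn": 0,"claw": 0.5}

```text
time_s: 19.35
tcp_pos: [0.4552, -0.1391, 0.1359]
ee_rot: [[0.996, -0.089, 0.003], [-0.089, -0.996, 0.0], [0.003, -0.0, -1.0]]
wrist_force: [-0.1, -0.5, -0.2]
gripper_width: 0.461
gripper_force: 0.0
```

```bash
python3 - <<'E'
from h import *
survey()
to((.455,-.141),.026,-5.4)
E
```

```text
top blue [220.3 197.9] 77 [ 0.6155 -0.0133  0.05  ]
top blue [258.7 202.4] 76 [ 0.6077 -0.1145  0.0502]
top blue [119.5 247.5] 123 [0.4818 0.2273 0.095 ]
top blue [118.1 272.3] 138 [0.4193 0.2346 0.0695]
top red [346.1 263.5] 73 [ 0.4568 -0.3424  0.0534]
top red [319.5 264.2] 38 [ 0.4528 -0.2731  0.054 ]
top tray [array([ 454.4, -225.4]), array([330.9, 129.5]), np.float64(89.5)]
scene blue [344.9 117.6] 94 [0.4192 0.2319 0.0668]
scene blue [354.3 126.9] 71 [0.4828 0.2271 0.0918]
scene blue [262.6 144.6] 45 [ 0.4414 -0.0039  0.0469]
scene blue [211.5 158.7] 54 [ 0.4566 -0.1416  0.0475]
scene blue [278.  198.1] 70 [ 0.6178 -0.0146  0.0475]
scene blue [235.2 204.1] 70 [ 0.6086 -0.115   0.0477]
scene blue [107. 261.] 40 [ 0.6788 -0.4071  0.0418]
scene red [159.4 166.7] 60 [ 0.4542 -0.2712  0.0516]
scene red [129.3 173.7] 65 [ 0.4573 -0.344   0.0517]
scene tray [array([ 750.3, -293.4]), array([729.4, 170.1]), np.float64(2.3)]
t 19.4 tcp [ 0.4553 -0.1412  0.1355] yawx -5.3 delta mm [ -0.6  -0.2 109.5] turn 0.002 F [ 0.2 -0.1 -0. ] w 0.484 0.0
```

>>> drive_tool:
  moves:
    - {"delta_pos": [0,0,35],"turn": 0,"claw": 0.46}
    - {"delta_pos": [0,0,40],"turn": 0,"claw": 0.46}
    - {"delta_pos": [0,0,24],"turn": 0,"claw": 0.46}
    - {"delta_pos": [0,0,10],"turn": 0,"claw": 0.46}
    - {"delta_pos": [0,0,0],"turn": 0,"claw": 0.2}
    - {"delta_pos": [0,0,0],"turn": 0,"claw": 0.2}
    - {"delta_pos": [0,0,0],"turn": 0,"claw": 0.2}
    - {"delta_pos": [0,0,0],"turn": 0,"claw": 0.2}
    - {"delta_pos": [0,0,-30],"turn": 0,"claw": 0.2}
    - {"delta_pos": [0,0,-50],"turn": 0,"claw": 0.2}
    - {"delta_pos": [0,0,-50],"turn": 0,"claw": 0.2}

```text
time_s: 20.82
tcp_pos: [0.4544, -0.1414, 0.1571]
ee_rot: [[0.996, -0.093, -0.0], [-0.093, -0.996, 0.0], [-0.0, -0.0, -1.0]]
wrist_force: [1.4, 0.8, -0.2]
gripper_width: 0.311
gripper_force: 29.9
```

```bash
python3 - <<'E'
from h import *
to(box(-.026,.027),.16,-5.4)
to(box(-.026,-.027),.16,-5.4)
survey()
E
```

```text
t 20.8 tcp [ 0.4544 -0.1414  0.1571] yawx -5.4 delta mm [  79.8 -343.3   -3. ] turn 0.001 F [ 1.4  0.8 -0.2] w 0.311 29.9
t 20.8 tcp [ 0.4544 -0.1414  0.1571] yawx -5.4 delta mm [  79.8 -397.3   -3. ] turn 0.001 F [ 1.4  0.8 -0.2] w 0.311 29.9
top blue [220.3 197.9] 77 [ 0.6156 -0.0132  0.0503]
top blue [258.8 202.4] 75 [ 0.6078 -0.1142  0.0504]
top blue [119.5 247.5] 123 [0.4809 0.2284 0.0952]
top blue [118.4 272.3] 138 [0.4194 0.2342 0.0696]
top red [346.1 263.6] 73 [ 0.455  -0.3423  0.0538]
top tray [array([ 454.4, -225.3]), array([330.6, 129.3]), np.float64(89.6)]
scene blue [205.1 118. ] 70 [ 0.4595 -0.143   0.1858]
scene blue [345.5 117.5] 92 [0.4189 0.2333 0.0667]
scene blue [354.4 126.9] 70 [0.4832 0.2268 0.0922]
scene blue [262.7 144.5] 46 [ 0.442  -0.0035  0.0479]
scene blue [277.9 198.2] 68 [ 0.6183 -0.0145  0.0474]
scene blue [235.2 204.1] 71 [ 0.6091 -0.1152  0.0479]
scene blue [103.4 263.2] 68 [ 0.682  -0.414   0.0421]
scene red [159.4 167. ] 62 [ 0.4559 -0.2714  0.0514]
scene red [129.2 173.8] 64 [ 0.4577 -0.3442  0.0518]
scene tray [array([ 750.1, -293.5]), array([729.9, 170.3]), np.float64(2.3)]
```

>>> drive_tool:
  moves:
    - {"delta_pos": [9,-25,0],"turn": 0,"claw": 0.2}
    - {"delta_pos": [9,-45,0],"turn": 0,"claw": 0.2}
    - {"delta_pos": [9,-45,0],"turn": 0,"claw": 0.2}
    - {"delta_pos": [9,-45,0],"turn": 0,"claw": 0.2}
    - {"delta_pos": [9,-45,0],"turn": 0,"claw": 0.2}
    - {"delta_pos": [9,-45,0],"turn": 0,"claw": 0.2}
    - {"delta_pos": [9,-45,0],"turn": 0,"claw": 0.2}
    - {"delta_pos": [9,-30,0],"turn": 0,"claw": 0.2}
    - {"delta_pos": [8,-18,0],"turn": 0,"claw": 0.2}
    - {"delta_pos": [0,0,40],"turn": 0,"claw": 0.2}
    - {"delta_pos": [0,0,20],"turn": 0,"claw": 0.2}
    - {"delta_pos": [0,0,0],"turn": 0,"claw": 0.2}

```text
time_s: 22.42
tcp_pos: [0.5653, 0.1913, 0.0935]
ee_rot: [[0.996, -0.094, -0.004], [-0.094, -0.996, -0.003], [-0.004, 0.003, -1.0]]
wrist_force: [0.2, -0.9, -0.7]
gripper_width: 0.31
gripper_force: 29.9
```

```bash
python3 - <<'E'
from h import *
to(box(-.026,.027),.030,-5.4)
E
```

```text
t 22.4 tcp [0.5653 0.1913 0.0935] yawx -5.4 delta mm [ 0.7 -1.9 63.5] turn -0.0 F [ 0.2 -0.9 -0.7] w 0.31 29.9
```

>>> drive_tool:
  moves:
    - {"delta_pos": [1,-2,20],"turn": 0,"claw": 0.2}
    - {"delta_pos": [0,0,15],"turn": 0,"claw": 0.2}
    - {"delta_pos": [0,0,10],"turn": 0,"claw": 0.2}
    - {"delta_pos": [0,0,8],"turn": 0,"claw": 0.2}
    - {"delta_pos": [0,0,7],"turn": 0,"claw": 0.2}
    - {"delta_pos": [0,0,2],"turn": 0,"claw": 0.2}
    - {"delta_pos": [0,0,0],"turn": 0,"claw": 0.2}

```text
time_s: 23.3
tcp_pos: [0.5679, 0.1944, 0.0336]
ee_rot: [[0.996, -0.094, 0.0], [-0.094, -0.996, -0.0], [0.0, -0.0, -1.0]]
wrist_force: [-1.3, -0.2, -0.4]
gripper_width: 0.314
gripper_force: 29.9
```

>>> drive_tool:
  moves:
    - {"delta_pos": [0,0,2],"turn": 0,"claw": 0.2}
    - {"delta_pos": [0,0,0],"turn": 0,"claw": 0.42}
    - {"delta_pos": [0,0,0],"turn": 0,"claw": 0.42}
    - {"delta_pos": [0,0,-20],"turn": 0,"claw": 0.42}
    - {"delta_pos": [0,0,-40],"turn": 0,"claw": 0.42}
    - {"delta_pos": [0,0,-40],"turn": 0,"claw": 0.42}
    - {"delta_pos": [-15,30,0],"turn": 0,"claw": 0.42}
    - {"delta_pos": [-30,45,0],"turn": 0,"claw": 0.46}
    - {"delta_pos": [-30,45,0],"turn": 0,"claw": 0.46}
    - {"delta_pos": [-30,45,0],"turn": 0,"claw": 0.46}
    - {"delta_pos": [-30,30,0],"turn": 0,"claw": 0.46}
    - {"delta_pos": [-9,13,0],"turn": 0,"claw": 0.46}

```text
time_s: 24.8
tcp_pos: [0.4031, -0.0006, 0.1318]
ee_rot: [[0.996, -0.095, 0.0], [-0.095, -0.996, 0.0], [0.0, -0.0, -1.0]]
wrist_force: [0.8, 0.2, 0.5]
gripper_width: 0.455
gripper_force: 0.0
```

```bash
python3 - <<'E'
from h import *
survey()
to((.441,-.0035),.026,-5.4)
E
```

```text
top blue [220.3 197.9] 77 [ 0.6158 -0.0131  0.0498]
top blue [258.8 202.4] 75 [ 0.6079 -0.1144  0.0507]
top blue [138.7 214.4] 82 [0.567  0.1941 0.0544]
top blue [119.5 247.5] 123 [0.4808 0.2279 0.0956]
top blue [213.5 266.2] 81 [ 0.4401 -0.0016  0.0502]
top blue [118.3 272.3] 137 [0.4194 0.2339 0.0694]
top red [317.5 264. ] 74 [ 0.4527 -0.2687  0.0534]
top red [346.1 263.5] 71 [ 0.457  -0.3425  0.0541]
top tray [array([ 454.2, -225.1]), array([329.8, 129.7]), np.float64(89.8)]
scene blue [344.4 117.6] 94 [0.4185 0.2318 0.0664]
scene blue [354.3 126.9] 71 [0.4834 0.2266 0.0923]
scene blue [262.6 144.7] 47 [ 0.4425 -0.0045  0.0476]
scene blue [352.  163.6] 76 [0.5652 0.1934 0.0513]
scene blue [278.  198.1] 69 [ 0.6179 -0.0148  0.048 ]
scene blue [235.2 204.1] 69 [ 0.6094 -0.1151  0.0477]
scene blue [ 98.8 266. ] 52 [ 0.6866 -0.423   0.042 ]
scene red [159.5 166.8] 62 [ 0.4533 -0.2707  0.0517]
scene red [129.1 173.6] 60 [ 0.4573 -0.3443  0.0517]
scene tray [array([ 749.5, -293.3]), array([731.1, 170. ]), np.float64(2.3)]
t 24.9 tcp [4.046e-01 2.000e-04 1.320e-01] yawx -5.4 delta mm [ 36.5   0.2 106.1] turn -0.0 F [ 0.3  0.6 -0.3] w 0.459 0.0
```

>>> drive_tool:
  moves:
    - {"delta_pos": [36,2,20],"turn": 0,"claw": 0.46}
    - {"delta_pos": [0,0,20],"turn": 0,"claw": 0.46}
    - {"delta_pos": [0,0,30],"turn": 0,"claw": 0.46}
    - {"delta_pos": [0,0,25],"turn": 0,"claw": 0.46}
    - {"delta_pos": [0,0,10],"turn": 0,"claw": 0.46}
    - {"delta_pos": [0,0,0],"turn": 0,"claw": 0.2}
    - {"delta_pos": [0,0,0],"turn": 0,"claw": 0.2}
    - {"delta_pos": [0,0,0],"turn": 0,"claw": 0.2}
    - {"delta_pos": [0,0,-30],"turn": 0,"claw": 0.2}
    - {"delta_pos": [0,0,-50],"turn": 0,"claw": 0.2}
    - {"delta_pos": [0,0,-50],"turn": 0,"claw": 0.2}
    - {"delta_pos": [0,0,0],"turn": 0,"claw": 0.2}

```text
time_s: 26.4
tcp_pos: [0.4434, -0.0038, 0.1612]
ee_rot: [[0.996, -0.093, 0.011], [-0.093, -0.996, 0.003], [0.011, -0.004, -1.0]]
wrist_force: [-0.3, 0.2, -1.8]
gripper_width: 0.316
gripper_force: 29.8
```

```bash
python3 - <<'E'
from h import *
to(box(-.026,-.027),.16,-5.4)
E
```

```text
t 26.4 tcp [ 0.4434 -0.0038  0.1612] yawx -5.3 delta mm [ 103.7 -261.3    3.5] turn 0.001 F [-0.3  0.2 -1.8] w 0.316 29.8
```

>>> drive_tool:
  moves:
    - {"delta_pos": [10,-20,0],"turn": 0,"claw": 0.2}
    - {"delta_pos": [18,-40,0],"turn": 0,"claw": 0.2}
    - {"delta_pos": [18,-45,0],"turn": 0,"claw": 0.2}
    - {"delta_pos": [18,-45,0],"turn": 0,"claw": 0.2}
    - {"delta_pos": [18,-45,0],"turn": 0,"claw": 0.2}
    - {"delta_pos": [14,-40,0],"turn": 0,"claw": 0.2}
    - {"delta_pos": [8,-26,0],"turn": 0,"claw": 0.2}
    - {"delta_pos": [0,0,30],"turn": 0,"claw": 0.2}
    - {"delta_pos": [0,0,30],"turn": 0,"claw": 0.2}
    - {"delta_pos": [0,0,0],"turn": 0,"claw": 0.2}
    - {"delta_pos": [0,0,0],"turn": 0,"claw": 0.2}

```text
time_s: 27.78
tcp_pos: [0.5691, 0.2462, 0.0966]
ee_rot: [[0.996, -0.093, 0.001], [-0.093, -0.996, -0.0], [0.001, 0.0, -1.0]]
wrist_force: [-0.7, -0.1, -0.8]
gripper_width: 0.32
gripper_force: 29.8
```

```bash
python3 - <<'E'
from h import *
to(box(-.026,-.027),.034,-5.4)
E
```

```text
t 27.8 tcp [0.5691 0.2462 0.0966] yawx -5.3 delta mm [ 1.8 -0.7 62.6] turn 0.001 F [-0.7 -0.1 -0.8] w 0.32 29.8
```

>>> drive_tool:
  moves:
    - {"delta_pos": [2,-1,20],"turn": 0,"claw": 0.2}
    - {"delta_pos": [0,0,15],"turn": 0,"claw": 0.2}
    - {"delta_pos": [0,0,11],"turn": 0,"claw": 0.2}
    - {"delta_pos": [0,0,8],"turn": 0,"claw": 0.2}
    - {"delta_pos": [0,0,6],"turn": 0,"claw": 0.2}
    - {"delta_pos": [0,0,2],"turn": 0,"claw": 0.2}
    - {"delta_pos": [0,0,0],"turn": 0,"claw": 0.2}

```text
time_s: 28.65
tcp_pos: [0.5773, 0.2481, 0.0386]
ee_rot: [[0.996, -0.091, 0.014], [-0.091, -0.996, 0.005], [0.014, -0.007, -1.0]]
wrist_force: [9.2, -3.4, 4.1]
gripper_width: 0.313
gripper_force: 30.0
```

```bash
python3 - <<'E'
from h import *
T,S=cap('top','t2.png'),cap('scene','s2.png')
a=cv2.imread('pics/t2.png')[150:290,75:185];b=cv2.imread('pics/s2.png')[100:220,290:420]
a=cv2.resize(a,(400,509),interpolation=2);b=cv2.resize(b,(400,369),interpolation=2);b=cv2.copyMakeBorder(b,0,140,0,0,0)
cv2.imwrite('pics/c2.png',cv2.convertScaleAbs(cv2.hconcat([a,b]),alpha=1.8))
to(box(-.026,-.027),.034,-5.4)
E
```

```text
t 28.8 tcp [0.5773 0.248  0.0386] yawx -5.2 delta mm [-6.2  1.9  4.5] turn 0.003 F [ 8.6 -2.7  4. ] w 0.31 30.0
```

View pics/c2.png

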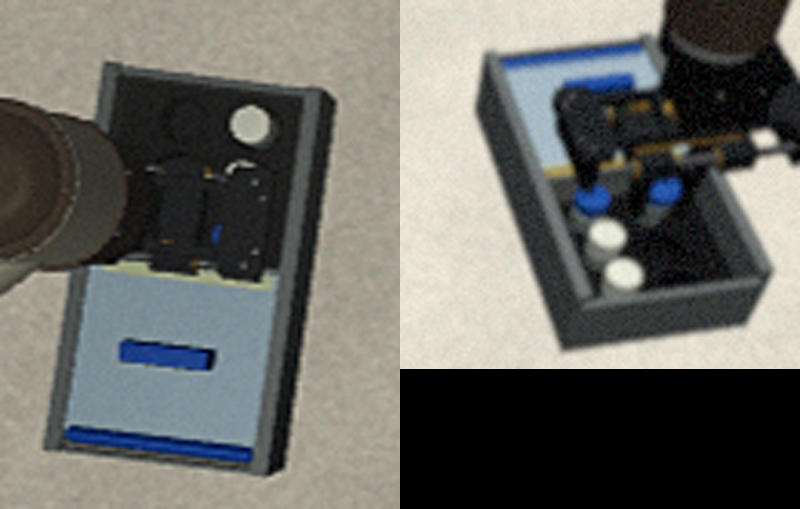

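Hole 4's vial met resistance: the tool was pushed 6 mm in x with 9 N. I'll raise it and look at how the vial is held.

>>> drive_tool:
  moves:
    - {"delta_pos": [0,0,-8],"turn": 0,"claw": 0.2}
    - {"delta_pos": [0,0,-12],"turn": 0,"claw": 0.2}
    - {"delta_pos": [0,0,-20],"turn": 0,"claw": 0.2}
    - {"delta_pos": [0,0,-30],"turn": 0,"claw": 0.2}
    - {"delta_pos": [0,0,-40],"turn": 0,"claw": 0.2}
    - {"delta_pos": [0,0,0],"turn": 0,"claw": 0.2}
    - {"delta_pos": [0,0,0],"turn": 0,"claw": 0.2}

```text
time_s: 29.62
tcp_pos: [0.5699, 0.2461, 0.1443]
ee_rot: [[0.996, -0.094, -0.001], [-0.094, -0.996, -0.0], [-0.001, 0.0, -1.0]]
wrist_force: [0.1, 0.6, -0.8]
gripper_width: 0.312
gripper_force: 30.0
```

```bash
python3 - <<'E'
from h import *
S=cap('scene','s3.png')
to(box(-.026,-.027),.034,-5.4)
P=cloud(S)
for ce,a,m in blobs(S,(108,150,60),(125,255,255),20):
    q=P[m]; 
    if np.median(q[:,1])>.18: print(ce,a,np.median(q,0).round(4),q.min(0).round(3),q.max(0).round(3))
b=cv2.imread('pics/s3.png')[60:180,320:450]
cv2.imwrite('pics/c3.png',cv2.convertScaleAbs(cv2.resize(b,None,fx=5,fy=5,interpolation=2),alpha=1.8))
E
```

```text
t 29.7 tcp [0.5697 0.2459 0.1436] yawx -5.4 delta mm [  1.5  -1.1 109.6] turn 0.0 F [-1.  -0.6 -0.3] w 0.313 30.0
[337.8 118.4] 60 [0.4173 0.2126 0.0664] [ 0.406 -0.193  0.059] [1.111 0.254 0.765]
[385.3 127.5] 78 [0.5748 0.2454 0.1683] [0.563 0.21  0.165] [0.605 0.26  0.219]
[349.9 127.3] 42 [0.4814 0.2135 0.092 ] [0.475 0.155 0.089] [0.594 0.232 0.213]
[352.1 163.6] 75 [0.5652 0.1931 0.0512] [ 0.544 -0.193  0.034] [1.111 0.216 0.765]
[417.5 271.3] 53 [0.8699 0.2114 0.0424] [0.822 0.208 0.039] [0.898 0.22  0.048]
```

View pics/c3.png

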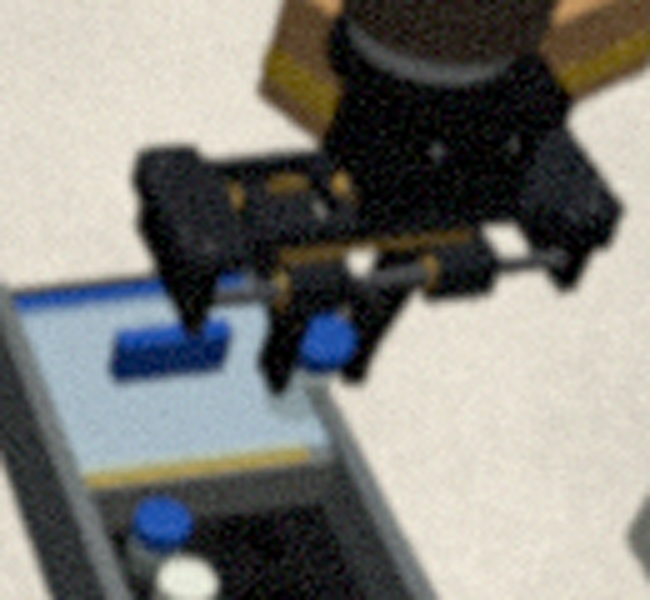

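The vial is tilted in the grip, pivoted about the finger axis. I'll set it down on clear bench near (0.50, 0.05) so that it rights itself, then regrasp it.

>>> drive_tool:
  moves:
    - {"delta_pos": [-6,25,0],"turn": 0,"claw": 0.2}
    - {"delta_pos": [-9,40,0],"turn": 0,"claw": 0.2}
    - {"delta_pos": [-10,45,0],"turn": 0,"claw": 0.2}
    - {"delta_pos": [-10,45,0],"turn": 0,"claw": 0.2}
    - {"delta_pos": [-9,30,0],"turn": 0,"claw": 0.2}
    - {"delta_pos": [-7,17,0],"turn": 0,"claw": 0.2}
    - {"delta_pos": [0,0,40],"turn": 0,"claw": 0.2}
    - {"delta_pos": [0,0,40],"turn": 0,"claw": 0.2}
    - {"delta_pos": [0,0,15],"turn": 0,"claw": 0.2}
    - {"delta_pos": [0,0,8],"turn": 0,"claw": 0.2}
    - {"delta_pos": [0,0,0],"turn": 0,"claw": 0.2}
    - {"delta_pos": [0,0,0],"turn": 0,"claw": 0.2}

```text
time_s: 31.18
tcp_pos: [0.5016, 0.0504, 0.0422]
ee_rot: [[0.996, -0.093, 0.002], [-0.093, -0.996, 0.001], [0.001, -0.001, -1.0]]
wrist_force: [-0.5, 0.2, -0.1]
gripper_width: 0.315
gripper_force: 30.0
```

>>> drive_tool:
  moves:
    - {"delta_pos": [0,0,3],"turn": 0,"claw": 0.2}
    - {"delta_pos": [0,0,3],"turn": 0,"claw": 0.2}
    - {"delta_pos": [0,0,3],"turn": 0,"claw": 0.2}
    - {"delta_pos": [0,0,3],"turn": 0,"claw": 0.2}
    - {"delta_pos": [0,0,2],"turn": 0,"claw": 0.2}

```text
time_s: 31.8
tcp_pos: [0.5009, 0.05, 0.0273]
ee_rot: [[0.996, -0.094, -0.0], [-0.094, -0.996, -0.0], [-0.0, 0.0, -1.0]]
wrist_force: [-0.1, -0.1, 0.2]
gripper_width: 0.309
gripper_force: 30.0
```

```bash
python3 - <<'E'
from h import *
S=cap('scene','s4.png')
P=cloud(S)
for ce,a,m in blobs(S,(108,150,60),(125,255,255),20):
    q=P[m]; 
    if 0.02<np.median(q[:,1])<.1: print(ce,a,np.median(q,0).round(4))
to((.5,.05),.026,-5.4)
E
```

```text
[289.4 157.4] 68 [0.5058 0.0486 0.051 ]
[357.7 292.4] 147 [0.8833 0.0668 0.0427]
t 31.9 tcp [0.5007 0.0499 0.0271] yawx -5.4 delta mm [-0.8 -0.   1.1] turn 0.0 F [-0.2  0.5 -1. ] w 0.31 30.0
```

>>> drive_tool:
  moves:
    - {"delta_pos": [0,0,2],"turn": 0,"claw": 0.2}
    - {"delta_pos": [0,0,1],"turn": 0,"claw": 0.2}
    - {"delta_pos": [0,0,0],"turn": 0,"claw": 0.2}
    - {"delta_pos": [0,0,0],"turn": 0,"claw": 0.36}
    - {"delta_pos": [0,0,0],"turn": 0,"claw": 0.36}
    - {"delta_pos": [0,0,0],"turn": 0,"claw": 0.46}
    - {"delta_pos": [0,0,0],"turn": 0,"claw": 0.46}

```text
time_s: 32.72
tcp_pos: [0.501, 0.05, 0.0245]
ee_rot: [[0.996, -0.094, -0.0], [-0.094, -0.996, -0.0], [-0.0, 0.0, -1.0]]
wrist_force: [-0.8, -0.6, -1.5]
gripper_width: 0.45
gripper_force: 0.0
```

```bash
python3 - <<'E'
from h import *
S=cap('scene','s5.png')
P=cloud(S)
for ce,a,m in blobs(S,(108,150,60),(125,255,255),20):
    q=P[m]; 
    if 0.02<np.median(q[:,1])<.1: print(ce,a,np.median(q,0).round(4))
to((.5,.05),.026,-5.4)
b=cv2.imread('pics/s5.png')[80:220,220:360]
cv2.imwrite('pics/c5.png',cv2.convertScaleAbs(cv2.resize(b,None,fx=4,fy=4,interpolation=2),alpha=1.8))
E
```

```text
[288.  155.5] 61 [0.4967 0.0479 0.0473]
[345.9 278.2] 37 [0.8439 0.0622 0.0423]
[355.1 295.1] 58 [0.8822 0.0661 0.0426]
[367.9 302.2] 36 [0.901  0.0846 0.0429]
t 32.8 tcp [0.501  0.05   0.0245] yawx -5.4 delta mm [-1.   0.1 -1.5] turn 0.0 F [ 0.9  0.3 -0.7] w 0.445 0.0
```

View pics/c5.png

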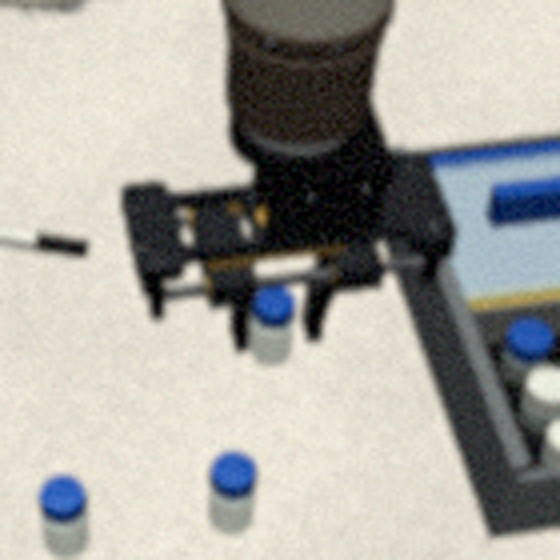

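>>> drive_tool:
  moves:
    - {"delta_pos": [-5,0,-1],"turn": 0,"claw": 0.46}
    - {"delta_pos": [0,0,-1],"turn": 0,"claw": 0.46}
    - {"delta_pos": [0,0,0],"turn": 0,"claw": 0.2}
    - {"delta_pos": [0,0,0],"turn": 0,"claw": 0.2}
    - {"delta_pos": [0,0,0],"turn": 0,"claw": 0.2}
    - {"delta_pos": [0,0,0],"turn": 0,"claw": 0.2}
    - {"delta_pos": [0,0,-20],"turn": 0,"claw": 0.2}
    - {"delta_pos": [0,0,-40],"turn": 0,"claw": 0.2}
    - {"delta_pos": [0,0,-40],"turn": 0,"claw": 0.2}
    - {"delta_pos": [0,0,0],"turn": 0,"claw": 0.2}
    - {"delta_pos": [0,0,0],"turn": 0,"claw": 0.2}

```text
time_s: 34.15
tcp_pos: [0.4952, 0.0503, 0.126]
ee_rot: [[0.996, -0.094, -0.001], [-0.094, -0.996, 0.0], [-0.001, 0.0, -1.0]]
wrist_force: [-0.1, -0.2, -0.6]
gripper_width: 0.313
gripper_force: 30.0
```

```bash
python3 - <<'E'
from h import *
S=cap('scene'); P=cloud(S)
for ce,a,m in blobs(S,(108,150,60),(125,255,255),20):
    q=P[m]; 
    if 0.02<np.median(q[:,1])<.1: print(ce,a,np.median(q,0).round(4))
to(box(-.026,-.027),.12,-5.4)
E
```

```text
[291.2 126.8] 63 [0.4963 0.05   0.1466]
[357.3 294.2] 118 [0.8864 0.0672 0.0426]
t 34.2 tcp [0.495  0.0502 0.1254] yawx -5.4 delta mm [  57.2 -202.9    5.1] turn 0.0 F [ 0.3  0.4 -1.4] w 0.313 30.0
```

>>> drive_tool:
  moves:
    - {"delta_pos": [12,-20,-8],"turn": 0,"claw": 0.2}
    - {"delta_pos": [14,-40,0],"turn": 0,"claw": 0.2}
    - {"delta_pos": [14,-45,0],"turn": 0,"claw": 0.2}
    - {"delta_pos": [10,-45,0],"turn": 0,"claw": 0.2}
    - {"delta_pos": [6,-35,0],"turn": 0,"claw": 0.2}
    - {"delta_pos": [1,-18,0],"turn": 0,"claw": 0.2}
    - {"delta_pos": [0,0,20],"turn": 0,"claw": 0.2}
    - {"delta_pos": [0,0,20],"turn": 0,"claw": 0.2}
    - {"delta_pos": [0,0,0],"turn": 0,"claw": 0.2}
    - {"delta_pos": [0,0,0],"turn": 0,"claw": 0.2}

```text
time_s: 35.45
tcp_pos: [0.572, 0.247, 0.0949]
ee_rot: [[0.996, -0.094, 0.0], [-0.094, -0.996, -0.0], [0.0, 0.0, -1.0]]
wrist_force: [0.7, -0.1, -0.0]
gripper_width: 0.317
gripper_force: 30.0
```

```bash
python3 - <<'E'
from h import *
to(box(-.026,-.027),.0325,-5.4)
E
```

```text
t 35.5 tcp [0.572  0.247  0.0949] yawx -5.4 delta mm [-1.   0.3 62.4] turn 0.0 F [ 0.7 -0.1 -0. ] w 0.317 30.0
```

>>> drive_tool:
  moves:
    - {"delta_pos": [0,0,20],"turn": 0,"claw": 0.2}
    - {"delta_pos": [0,0,15],"turn": 0,"claw": 0.2}
    - {"delta_pos": [0,0,8],"turn": 0,"claw": 0.2}
    - {"delta_pos": [0,0,4],"turn": 0,"claw": 0.2}
    - {"delta_pos": [0,0,0],"turn": 0,"claw": 0.2}

```text
time_s: 36.08
tcp_pos: [0.5719, 0.2473, 0.0476]
ee_rot: [[0.996, -0.094, 0.0], [-0.094, -0.996, -0.0], [0.0, 0.0, -1.0]]
wrist_force: [0.5, -0.0, -1.2]
gripper_width: 0.313
gripper_force: 30.0
```

>>> drive_tool:
  moves:
    - {"delta_pos": [0,0,5],"turn": 0,"claw": 0.2}
    - {"delta_pos": [0,0,5],"turn": 0,"claw": 0.2}
    - {"delta_pos": [0,0,4],"turn": 0,"claw": 0.2}
    - {"delta_pos": [0,0,2],"turn": 0,"claw": 0.2}
    - {"delta_pos": [0,0,0],"turn": 0,"claw": 0.2}

```text
time_s: 36.7
tcp_pos: [0.5717, 0.2472, 0.0314]
ee_rot: [[0.996, -0.094, -0.0], [-0.094, -0.996, -0.0], [-0.0, 0.0, -1.0]]
wrist_force: [1.2, 0.1, -0.5]
gripper_width: 0.312
gripper_force: 30.0
```

>>> drive_tool:
  moves:
    - {"delta_pos": [0,0,0],"turn": 0,"claw": 0.42}
    - {"delta_pos": [0,0,0],"turn": 0,"claw": 0.42}
    - {"delta_pos": [0,0,-20],"turn": 0,"claw": 0.42}
    - {"delta_pos": [0,0,-40],"turn": 0,"claw": 0.42}
    - {"delta_pos": [0,0,-40],"turn": 0,"claw": 0.42}
    - {"delta_pos": [8,25,0],"turn": 0,"claw": 0.46}
    - {"delta_pos": [12,45,0],"turn": 0,"claw": 0.46}
    - {"delta_pos": [14,50,0],"turn": 0,"claw": 0.46}
    - {"delta_pos": [14,50,0],"turn": 0,"claw": 0.46}
    - {"delta_pos": [12,50,0],"turn": 0,"claw": 0.46}
    - {"delta_pos": [9,35,0],"turn": 0,"claw": 0.46}
    - {"delta_pos": [0,0,0],"turn": 0,"claw": 0.46}

```text
time_s: 38.2
tcp_pos: [0.6166, -0.0155, 0.1316]
ee_rot: [[0.995, -0.098, 0.0], [-0.098, -0.995, -0.0], [0.0, 0.0, -1.0]]
wrist_force: [-0.6, 0.7, 0.1]
gripper_width: 0.456
gripper_force: 0.0
```

```bash
python3 - <<'E'
from h import *
survey()
to((.6165,-.014),.026,-5.4)
E
```

```text
top red [346.  263.5] 70 [ 0.4561 -0.3425  0.0543]
top red [317.7 264. ] 74 [ 0.4527 -0.2698  0.0538]
top tray [array([ 454.3, -225.6]), array([331.2, 129.7]), np.float64(89.6)]
scene blue [344.6 117.6] 97 [0.4188 0.2318 0.0665]
scene blue [354.1 127. ] 73 [0.4831 0.2244 0.0921]
scene blue [372.1 160.9] 81 [0.5697 0.2456 0.0513]
scene blue [352.1 163.9] 80 [0.5663 0.1932 0.0513]
scene blue [278.  198.2] 71 [ 0.6179 -0.0146  0.0476]
scene blue [235.2 204.3] 71 [ 0.6096 -0.1152  0.0475]
scene blue [113.4 257.2] 46 [ 0.6712 -0.392   0.0418]
scene blue [ 88.5 272.3] 26 [ 0.6947 -0.4421  0.0424]
scene red [159.5 166.9] 66 [ 0.4533 -0.2708  0.0514]
scene red [129.2 173.8] 68 [ 0.4581 -0.3443  0.0518]
scene tray [array([ 750.5, -293.4]), array([729. , 170.2]), np.float64(2.3)]
t 38.3 tcp [ 0.6165 -0.0132  0.1316] yawx -5.4 delta mm [  0.    0.8 105.6] turn -0.0 F [-0.5  0.3  0.1] w 0.461 0.0
```

>>> drive_tool:
  moves:
    - {"delta_pos": [0,0,35],"turn": 0,"claw": 0.46}
    - {"delta_pos": [0,0,40],"turn": 0,"claw": 0.46}
    - {"delta_pos": [0,0,22],"turn": 0,"claw": 0.46}
    - {"delta_pos": [0,0,8],"turn": 0,"claw": 0.46}
    - {"delta_pos": [0,0,0],"turn": 0,"claw": 0.46}
    - {"delta_pos": [0,0,0],"turn": 0,"claw": 0.2}
    - {"delta_pos": [0,0,0],"turn": 0,"claw": 0.2}
    - {"delta_pos": [0,0,0],"turn": 0,"claw": 0.2}
    - {"delta_pos": [0,0,0],"turn": 0,"claw": 0.2}
    - {"delta_pos": [0,0,-20],"turn": 0,"claw": 0.2}
    - {"delta_pos": [0,0,-45],"turn": 0,"claw": 0.2}
    - {"delta_pos": [0,0,-50],"turn": 0,"claw": 0.2}

```text
time_s: 39.8
tcp_pos: [0.6156, -0.0134, 0.1415]
ee_rot: [[0.996, -0.094, -0.003], [-0.094, -0.996, -0.001], [-0.003, 0.001, -1.0]]
wrist_force: [0.5, -0.4, -0.2]
gripper_width: 0.316
gripper_force: 30.0
```

```bash
python3 - <<'E'
from h import *
to(box(-.066,-.027),.12,-5.4)
E
```

```text
t 39.8 tcp [ 0.6156 -0.0134  0.1415] yawx -5.4 delta mm [ -28.7 -254.8   21.4] turn 0.0 F [ 0.5 -0.4 -0.2] w 0.316 30.0
```

>>> drive_tool:
  moves:
    - {"delta_pos": [-4,-25,0],"turn": 0,"claw": 0.2}
    - {"delta_pos": [-5,-45,0],"turn": 0,"claw": 0.2}
    - {"delta_pos": [-5,-50,0],"turn": 0,"claw": 0.2}
    - {"delta_pos": [-5,-50,0],"turn": 0,"claw": 0.2}
    - {"delta_pos": [-5,-45,0],"turn": 0,"claw": 0.2}
    - {"delta_pos": [-4,-40,0],"turn": 0,"claw": 0.2}
    - {"delta_pos": [0,0,20],"turn": 0,"claw": 0.2}
    - {"delta_pos": [0,0,25],"turn": 0,"claw": 0.2}
    - {"delta_pos": [0,0,0],"turn": 0,"claw": 0.2}
    - {"delta_pos": [0,0,0],"turn": 0,"claw": 0.2}

```text
time_s: 41.05
tcp_pos: [0.6131, 0.2433, 0.0972]
ee_rot: [[0.996, -0.094, 0.001], [-0.094, -0.996, 0.0], [0.001, -0.0, -1.0]]
wrist_force: [1.1, 0.5, -0.4]
gripper_width: 0.308
gripper_force: 30.0
```

```bash
python3 - <<'E'
from h import *
to(box(-.066,-.027),.0475,-5.4)
E
```

```text
t 41.0 tcp [0.6131 0.2433 0.0972] yawx -5.4 delta mm [-2.2  0.6 49.7] turn 0.0 F [ 1.1  0.5 -0.4] w 0.308 30.0
```

>>> drive_tool:
  moves:
    - {"delta_pos": [-2,0,20],"turn": 0,"claw": 0.2}
    - {"delta_pos": [0,0,16],"turn": 0,"claw": 0.2}
    - {"delta_pos": [0,0,8],"turn": 0,"claw": 0.2}
    - {"delta_pos": [0,0,5],"turn": 0,"claw": 0.2}
    - {"delta_pos": [0,0,0],"turn": 0,"claw": 0.2}

```text
time_s: 41.68
tcp_pos: [0.6114, 0.2439, 0.0478]
ee_rot: [[0.996, -0.094, 0.002], [-0.094, -0.996, 0.001], [0.002, -0.001, -1.0]]
wrist_force: [1.8, 0.1, -0.8]
gripper_width: 0.317
gripper_force: 30.0
```

>>> drive_tool:
  moves:
    - {"delta_pos": [0,0,5],"turn": 0,"claw": 0.2}
    - {"delta_pos": [0,0,5],"turn": 0,"claw": 0.2}
    - {"delta_pos": [0,0,4],"turn": 0,"claw": 0.2}
    - {"delta_pos": [0,0,2],"turn": 0,"claw": 0.2}
    - {"delta_pos": [0,0,0],"turn": 0,"claw": 0.2}

```text
time_s: 42.3
tcp_pos: [0.6111, 0.2439, 0.0317]
ee_rot: [[0.996, -0.094, 0.001], [-0.094, -0.996, 0.001], [0.001, -0.001, -1.0]]
wrist_force: [2.1, 1.0, 0.2]
gripper_width: 0.312
gripper_force: 30.0
```

>>> drive_tool:
  moves:
    - {"delta_pos": [0,0,0],"turn": 0,"claw": 0.42}
    - {"delta_pos": [0,0,0],"turn": 0,"claw": 0.42}
    - {"delta_pos": [0,0,-20],"turn": 0,"claw": 0.42}
    - {"delta_pos": [0,0,-40],"turn": 0,"claw": 0.42}
    - {"delta_pos": [0,0,-40],"turn": 0,"claw": 0.42}
    - {"delta_pos": [4,35,0],"turn": 0,"claw": 0.46}
    - {"delta_pos": [5,55,0],"turn": 0,"claw": 0.46}
    - {"delta_pos": [5,60,0],"turn": 0,"claw": 0.46}
    - {"delta_pos": [5,60,0],"turn": 0,"claw": 0.46}
    - {"delta_pos": [5,60,0],"turn": 0,"claw": 0.46}
    - {"delta_pos": [4,55,0],"turn": 0,"claw": 0.46}
    - {"delta_pos": [3,33,0],"turn": 0,"claw": 0.46}

```text
time_s: 43.8
tcp_pos: [0.6064, -0.1182, 0.1311]
ee_rot: [[0.995, -0.096, -0.003], [-0.096, -0.995, 0.0], [-0.003, 0.0, -1.0]]
wrist_force: [-0.2, 0.7, -0.7]
gripper_width: 0.461
gripper_force: 0.0
```

```bash
python3 - <<'E'
from h import *
survey()
to((.6083,-.115),.026,-5.4)
E
```

```text
top blue [120.5 197.2] 81 [0.6096 0.2427 0.0548]
top blue [118.4 212.3] 81 [0.5709 0.2466 0.0547]
top blue [138.6 214.4] 84 [0.566  0.1936 0.0546]
top blue [119.5 247.5] 124 [0.4813 0.2286 0.0954]
top blue [118.4 272.3] 141 [0.4191 0.2344 0.0697]
top red [346.1 263.6] 73 [ 0.4551 -0.3425  0.0541]
top red [317.5 264.1] 72 [ 0.4526 -0.269   0.0531]
top tray [array([ 454.6, -225.4]), array([330.7, 129.3]), np.float64(89.6)]
scene blue [345.4 117.5] 97 [0.4188 0.2333 0.0668]
scene blue [354.3 126.9] 72 [0.483  0.2269 0.0921]
scene blue [372. 161.] 80 [0.5697 0.2456 0.0513]
scene blue [352.1 163.9] 82 [0.5661 0.1935 0.0513]
scene blue [377.8 172.7] 89 [0.6081 0.243  0.0512]
scene blue [235.2 204.2] 73 [ 0.6095 -0.1151  0.0478]
scene blue [ 91.8 270.4] 36 [ 0.6919 -0.4354  0.0423]
scene red [159.5 166.9] 66 [ 0.4546 -0.2708  0.0516]
scene red [129.3 173.7] 64 [ 0.4577 -0.344   0.0514]
scene tray [array([ 749.3, -293.7]), array([732.1, 168. ]), np.float64(2.5)]
t 43.9 tcp [ 0.6064 -0.1189  0.1309] yawx -5.7 delta mm [  1.7  -4.1 104.9] turn -0.004 F [ 0.3  0.2 -0.3] w 0.46 0.0
```

>>> drive_tool:
  moves:
    - {"delta_pos": [0,0,0],"turn": 0,"claw": 0.46}
    - {"delta_pos": [0,0,35],"turn": 0,"claw": 0.46}
    - {"delta_pos": [0,0,35],"turn": 0,"claw": 0.46}
    - {"delta_pos": [0,0,10],"turn": 0,"claw": 0.46}
    - {"delta_pos": [0,0,0],"turn": 0,"claw": 0.46}

```text
time_s: 44.52
tcp_pos: [0.608, -0.115, 0.0514]
ee_rot: [[0.996, -0.092, -0.001], [-0.092, -0.996, -0.0], [-0.001, 0.0, -1.0]]
wrist_force: [1.0, 0.1, -0.1]
gripper_width: 0.461
gripper_force: 0.0
```

```bash
python3 - <<'E'
from h import *
to((.6083,-.115),.026,-5.4)
E
```

```text
t 44.5 tcp [ 0.608  -0.115   0.0514] yawx -5.3 delta mm [ 0.3  0.  25.4] turn 0.002 F [ 1.   0.1 -0.1] w 0.461 0.0
```

>>> drive_tool:
  moves:
    - {"delta_pos": [0,0,17],"turn": 0,"claw": 0.46}
    - {"delta_pos": [0,0,8],"turn": 0,"claw": 0.46}
    - {"delta_pos": [0,0,0],"turn": 0,"claw": 0.2}
    - {"delta_pos": [0,0,0],"turn": 0,"claw": 0.2}
    - {"delta_pos": [0,0,0],"turn": 0,"claw": 0.2}
    - {"delta_pos": [0,0,0],"turn": 0,"claw": 0.2}
    - {"delta_pos": [0,0,-20],"turn": 0,"claw": 0.2}
    - {"delta_pos": [0,0,-45],"turn": 0,"claw": 0.2}
    - {"delta_pos": [0,0,-50],"turn": 0,"claw": 0.2}
    - {"delta_pos": [0,0,0],"turn": 0,"claw": 0.2}

```text
time_s: 45.78
tcp_pos: [0.611, -0.1159, 0.147]
ee_rot: [[0.996, -0.093, 0.011], [-0.093, -0.996, -0.0], [0.011, -0.001, -1.0]]
wrist_force: [-0.3, 0.2, -1.4]
gripper_width: 0.314
gripper_force: 29.9
```

```bash
python3 - <<'E'
from h import *
to(box(-.106,-.027),.12,-5.4)
E
```

```text
t 45.8 tcp [ 0.611  -0.1159  0.147 ] yawx -5.3 delta mm [   6.2 -357.2   27.3] turn 0.001 F [-0.3  0.2 -1.4] w 0.314 29.9
```

>>> drive_tool:
  moves:
    - {"delta_pos": [1,-30,0],"turn": 0,"claw": 0.2}
    - {"delta_pos": [1,-45,0],"turn": 0,"claw": 0.2}
    - {"delta_pos": [1,-55,0],"turn": 0,"claw": 0.2}
    - {"delta_pos": [2,-55,0],"turn": 0,"claw": 0.2}
    - {"delta_pos": [2,-55,0],"turn": 0,"claw": 0.2}
    - {"delta_pos": [1,-50,0],"turn": 0,"claw": 0.2}
    - {"delta_pos": [1,-40,0],"turn": 0,"claw": 0.2}
    - {"delta_pos": [0,-27,0],"turn": 0,"claw": 0.2}
    - {"delta_pos": [0,0,20],"turn": 0,"claw": 0.2}
    - {"delta_pos": [0,0,25],"turn": 0,"claw": 0.2}
    - {"delta_pos": [0,0,0],"turn": 0,"claw": 0.2}
    - {"delta_pos": [0,0,0],"turn": 0,"claw": 0.2}

```text
time_s: 47.28
tcp_pos: [0.6509, 0.2386, 0.0973]
ee_rot: [[0.996, -0.094, 0.001], [-0.094, -0.996, 0.0], [0.001, -0.0, -1.0]]
wrist_force: [0.8, -0.2, -0.5]
gripper_width: 0.314
gripper_force: 29.9
```

>>> drive_tool:
  moves:
    - {"delta_pos": [0,0,0],"turn": 0,"claw": 0.2}
    - {"delta_pos": [0,0,0],"turn": 0,"claw": 0.2}

```text
time_s: 47.52
tcp_pos: [0.6507, 0.2389, 0.0976]
ee_rot: [[0.996, -0.094, 0.001], [-0.094, -0.996, 0.001], [0.001, -0.001, -1.0]]
wrist_force: [-0.9, -0.6, -0.4]
gripper_width: 0.309
gripper_force: 29.9
```

```bash
python3 - <<'E'
from h import *
to(box(-.106,-.027),.0475,-5.4)
S=cap('scene','s6.png'); P=cloud(S)
for ce,a,m in blobs(S,(108,150,60),(125,255,255),20):
    q=P[m]; 
    if np.median(q[:,0])>.5 and np.median(q[:,1])>.1: print(ce,a,np.median(q,0).round(4))
b=cv2.imread('pics/s6.png')[90:210,330:450]
cv2.imwrite('pics/c6.png',cv2.convertScaleAbs(cv2.resize(b,None,fx=4,fy=4,interpolation=2),alpha=1.8))
E
```

```text
t 47.5 tcp [0.6507 0.2389 0.0976] yawx -5.4 delta mm [-0.2 -0.2 50.1] turn 0.0 F [-0.9 -0.6 -0.4] w 0.309 29.9
[352.1 163.6] 78 [0.5652 0.194  0.0512]
[392.8 168.7] 44 [0.6557 0.237  0.1188]
[376.  172.6] 51 [0.6072 0.2383 0.0512]
[417.4 270.9] 56 [0.8679 0.2114 0.0419]
[392.7 292.1] 36 [0.8948 0.1407 0.0428]
```

View pics/c6.png

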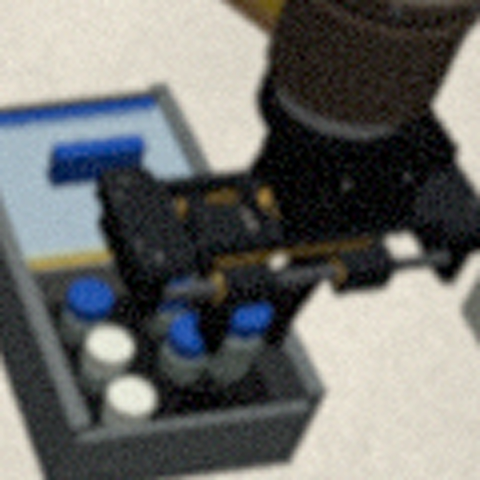

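The cap is half hidden by a finger, so the tilt is unclear from here. I'll lower gently and watch the force.

>>> drive_tool:
  moves:
    - {"delta_pos": [0,0,20],"turn": 0,"claw": 0.2}
    - {"delta_pos": [0,0,14],"turn": 0,"claw": 0.2}
    - {"delta_pos": [0,0,6],"turn": 0,"claw": 0.2}
    - {"delta_pos": [0,0,3],"turn": 0,"claw": 0.2}
    - {"delta_pos": [0,0,3],"turn": 0,"claw": 0.2}
    - {"delta_pos": [0,0,0],"turn": 0,"claw": 0.2}

```text
time_s: 48.32
tcp_pos: [0.6507, 0.2391, 0.0508]
ee_rot: [[0.996, -0.094, 0.001], [-0.094, -0.996, 0.001], [0.001, -0.001, -1.0]]
wrist_force: [0.6, 1.0, -1.0]
gripper_width: 0.314
gripper_force: 29.9
```

>>> drive_tool:
  moves:
    - {"delta_pos": [0,0,2],"turn": 0,"claw": 0.2}
    - {"delta_pos": [0,0,2],"turn": 0,"claw": 0.2}
    - {"delta_pos": [0,0,0],"turn": 0,"claw": 0.2}

```text
time_s: 48.7
tcp_pos: [0.6506, 0.239, 0.0466]
ee_rot: [[0.996, -0.094, 0.001], [-0.094, -0.996, 0.0], [0.001, -0.001, -1.0]]
wrist_force: [1.0, -0.1, -1.0]
gripper_width: 0.309
gripper_force: 29.9
```

>>> drive_tool:
  moves:
    - {"delta_pos": [0,0,3],"turn": 0,"claw": 0.2}
    - {"delta_pos": [0,0,3],"turn": 0,"claw": 0.2}
    - {"delta_pos": [0,0,3],"turn": 0,"claw": 0.2}
    - {"delta_pos": [0,0,0],"turn": 0,"claw": 0.2}

```text
time_s: 49.2
tcp_pos: [0.6506, 0.2391, 0.0373]
ee_rot: [[0.996, -0.094, 0.001], [-0.094, -0.996, 0.0], [0.001, -0.001, -1.0]]
wrist_force: [2.4, 1.2, -1.3]
gripper_width: 0.313
gripper_force: 29.9
```

>>> drive_tool:
  moves:
    - {"delta_pos": [0,0,3],"turn": 0,"claw": 0.2}
    - {"delta_pos": [0,0,2],"turn": 0,"claw": 0.2}
    - {"delta_pos": [0,0,0],"turn": 0,"claw": 0.2}
    - {"delta_pos": [0,0,0],"turn": 0,"claw": 0.42}
    - {"delta_pos": [0,0,0],"turn": 0,"claw": 0.42}
    - {"delta_pos": [0,0,-20],"turn": 0,"claw": 0.42}
    - {"delta_pos": [0,0,-50],"turn": 0,"claw": 0.42}
    - {"delta_pos": [0,0,-50],"turn": 0,"claw": 0.42}
    - {"delta_pos": [0,40,0],"turn": 0,"claw": 0.6}
    - {"delta_pos": [0,60,0],"turn": 0,"claw": 0.6}
    - {"delta_pos": [0,60,0],"turn": 0,"claw": 0.6}
    - {"delta_pos": [0,40,0],"turn": 0,"claw": 0.6}

```text
time_s: 50.7
tcp_pos: [0.6298, 0.037, 0.1522]
ee_rot: [[0.995, -0.095, -0.003], [-0.095, -0.995, -0.001], [-0.003, 0.001, -1.0]]
wrist_force: [1.2, 0.1, -0.0]
gripper_width: 0.599
gripper_force: 0.0
```

```bash
python3 - <<'E'
from h import *
survey(); T=cap('top','t7.png')
b=cv2.imread('pics/t7.png')[150:300,75:380]
cv2.imwrite('pics/c7.png',cv2.convertScaleAbs(cv2.resize(b,None,fx=2.6,fy=2.6,interpolation=2),alpha=1.8))
to(box(.062,0),.13,-95.4)
E
```

```text
top blue [121.3 212.5] 26 [0.5686 0.2367 0.0544]
top blue [138.6 214.4] 81 [0.567  0.1936 0.0552]
top blue [127.8 248.4] 36 [0.4806 0.206  0.0958]
top blue [136.4 274.5] 36 [0.415  0.1858 0.0704]
top red [317.6 264. ] 74 [ 0.4527 -0.2692  0.0537]
top red [346.2 263.5] 74 [ 0.456  -0.3428  0.0537]
top tray [array([ 454.5, -225. ]), array([330. , 129.3]), np.float64(89.6)]
scene blue [360.4 115.8] 29 [0.4238 0.2763 0.0664]
scene blue [361. 126.] 25 [0.4847 0.2454 0.092 ]
scene blue [372.1 160.9] 78 [0.5702 0.2465 0.0513]
scene blue [352.2 163.8] 79 [0.5658 0.1934 0.0514]
scene blue [377.9 172.6] 85 [0.6089 0.243  0.0511]
scene blue [383.7 185.3] 95 [0.6482 0.2393 0.0509]
scene blue [101.  264.8] 62 [ 0.6835 -0.4188  0.0421]
scene red [159.3 166.9] 65 [ 0.4542 -0.2714  0.0514]
scene red [129.4 173.8] 62 [ 0.4581 -0.3439  0.0517]
scene tray [array([ 750.9, -293.5]), array([728.4, 169.9]), np.float64(2.4)]
t 50.9 tcp [0.6304 0.0375 0.1523] yawx -5.6 delta mm [-167.3 -175.3   22.5] turn 1.568 F [-0.6 -0.2 -0.9] w 0.602 0.0
```

View pics/c7.png

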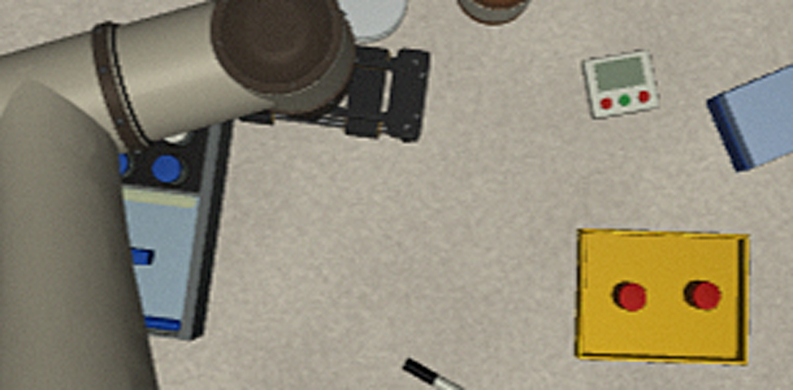

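All four blues sit at the same height (0.051 in the scene camera) and the two reds stand in the tray. Next I close the lid.

>>> drive_tool:
  moves:
    - {"delta_pos": [-42,-44,0],"turn": 0,"claw": 0.6}
    - {"delta_pos": [-42,-44,0],"turn": 0,"claw": 0.6}
    - {"delta_pos": [-42,-44,0],"turn": 0,"claw": 0.6}
    - {"delta_pos": [-41,-43,0],"turn": 0,"claw": 0.6}
    - {"delta_pos": [0,0,0],"turn": 0.18,"claw": 0.6}
    - {"delta_pos": [0,0,0],"turn": 0.18,"claw": 0.6}
    - {"delta_pos": [0,0,0],"turn": 0.18,"claw": 0.6}
    - {"delta_pos": [0,0,0],"turn": 0.18,"claw": 0.6}
    - {"delta_pos": [0,0,0],"turn": 0.18,"claw": 0.6}
    - {"delta_pos": [0,0,0],"turn": 0.18,"claw": 0.6}
    - {"delta_pos": [0,0,0],"turn": 0.18,"claw": 0.6}
    - {"delta_pos": [0,0,0],"turn": 0.18,"claw": 0.6}

```text
time_s: 52.35
tcp_pos: [0.481, 0.2304, 0.1523]
ee_rot: [[0.032, -0.999, -0.001], [-0.999, -0.032, -0.001], [0.001, 0.001, -1.0]]
wrist_force: [-0.0, -0.2, 0.4]
gripper_width: 0.597
gripper_force: 0.0
```

>>> drive_tool:
  moves:
    - {"delta_pos": [0,0,0],"turn": 0.13,"claw": 0.6}
    - {"delta_pos": [0,0,0],"turn": 0,"claw": 0.6}
    - {"delta_pos": [0,0,0],"turn": 0,"claw": 0.6}

```text
time_s: 52.72
tcp_pos: [0.4814, 0.23, 0.1524]
ee_rot: [[-0.09, -0.996, -0.0], [-0.996, 0.09, -0.0], [0.0, 0.0, -1.0]]
wrist_force: [-0.3, -0.8, -0.1]
gripper_width: 0.602
gripper_force: 0.0
```

```bash
python3 - <<'E'
from h import *
to((.4803,.2277),.0728,-95.4)
E
```

```text
t 52.7 tcp [0.4814 0.23   0.1524] yawx -95.2 delta mm [ 2.4  0.8 79.6] turn 0.004 F [-0.3 -0.8 -0.1] w 0.602 0.0
```

>>> drive_tool:
  moves:
    - {"delta_pos": [2,1,20],"turn": 0.004,"claw": 0.6}
    - {"delta_pos": [0,0,25],"turn": 0,"claw": 0.6}
    - {"delta_pos": [0,0,20],"turn": 0,"claw": 0.6}
    - {"delta_pos": [0,0,10],"turn": 0,"claw": 0.6}
    - {"delta_pos": [0,0,4],"turn": 0,"claw": 0.6}
    - {"delta_pos": [0,0,0],"turn": 0,"claw": 0.1}
    - {"delta_pos": [0,0,0],"turn": 0,"claw": 0.1}
    - {"delta_pos": [0,0,0],"turn": 0,"claw": 0.1}
    - {"delta_pos": [0,0,0],"turn": 0,"claw": 0.1}
    - {"delta_pos": [0,0,0],"turn": 0,"claw": 0.1}
    - {"delta_pos": [0,0,0],"turn": 0,"claw": 0.1}

```text
time_s: 54.1
tcp_pos: [0.4805, 0.2277, 0.0737]
ee_rot: [[-0.096, -0.995, 0.0], [-0.995, 0.096, 0.0], [-0.0, -0.0, -1.0]]
wrist_force: [-0.0, -1.0, 1.0]
gripper_width: 0.159
gripper_force: 30.0
```

>>> drive_tool:
  moves:
    - {"delta_pos": [0,-6,0],"turn": 0,"claw": 0.1}
    - {"delta_pos": [0,-12,0],"turn": 0,"claw": 0.1}
    - {"delta_pos": [0,-15,0],"turn": 0,"claw": 0.1}
    - {"delta_pos": [0,-15,0],"turn": 0,"claw": 0.1}
    - {"delta_pos": [0,-15,0],"turn": 0,"claw": 0.1}
    - {"delta_pos": [0,-15,0],"turn": 0,"claw": 0.1}
    - {"delta_pos": [0,-12,0],"turn": 0,"claw": 0.1}
    - {"delta_pos": [0,-10,0],"turn": 0,"claw": 0.1}
    - {"delta_pos": [0,-10,0],"turn": 0,"claw": 0.1}
    - {"delta_pos": [0,-9,0],"turn": 0,"claw": 0.1}
    - {"delta_pos": [0,-8,0],"turn": 0,"claw": 0.1}
    - {"delta_pos": [0,-2,0],"turn": 0,"claw": 0.1}

```text
time_s: 55.6
tcp_pos: [0.6079, 0.2158, 0.0737]
ee_rot: [[-0.097, -0.995, -0.003], [-0.995, 0.097, 0.0], [-0.0, 0.003, -1.0]]
wrist_force: [-8.8, 6.1, 8.6]
gripper_width: 0.159
gripper_force: 30.0
```

>>> drive_tool:
  moves:
    - {"delta_pos": [0,-1,0],"turn": 0,"claw": 0.1}
    - {"delta_pos": [0,0,0],"turn": 0,"claw": 0.1}
    - {"delta_pos": [0,0,0],"turn": 0,"claw": 0.4}
    - {"delta_pos": [0,0,0],"turn": 0,"claw": 0.5}
    - {"delta_pos": [0,0,0],"turn": 0,"claw": 0.5}
    - {"delta_pos": [0,0,-25],"turn": 0,"claw": 0.5}
    - {"delta_pos": [0,0,-40],"turn": 0,"claw": 0.5}
    - {"delta_pos": [0,0,-50],"turn": 0,"claw": 0.5}
    - {"delta_pos": [40,20,-20],"turn": 0,"claw": 0.5}
    - {"delta_pos": [60,20,0],"turn": 0,"claw": 0.5}
    - {"delta_pos": [60,20,0],"turn": 0,"claw": 0.5}
    - {"delta_pos": [50,20,0],"turn": 0,"claw": 0.5}

```text
time_s: 57.1
tcp_pos: [0.5093, 0.013, 0.2085]
ee_rot: [[-0.098, -0.995, -0.0], [-0.995, 0.098, -0.0], [0.0, 0.0, -1.0]]
wrist_force: [1.2, -0.6, -0.2]
gripper_width: 0.5
gripper_force: 0.0
```

>>> drive_tool:
  moves:
    - {"delta_pos": [60,0,0],"turn": 0,"claw": 0.5}
    - {"delta_pos": [60,0,0],"turn": 0,"claw": 0.5}
    - {"delta_pos": [40,0,0],"turn": 0,"claw": 0.5}
    - {"delta_pos": [0,0,0],"turn": 0,"claw": 0.5}
    - {"delta_pos": [0,0,0],"turn": 0,"claw": 0.5}

```text
time_s: 57.72
tcp_pos: [0.4949, -0.1442, 0.2084]
ee_rot: [[-0.098, -0.995, -0.0], [-0.995, 0.098, 0.0], [-0.0, 0.0, -1.0]]
wrist_force: [-0.7, -0.5, 0.6]
gripper_width: 0.5
gripper_force: 0.0
```

```bash
python3 - <<'E'
from h import *
survey()
a=cap('top','t8.png');c=cap('scene','s8.png')
a=cv2.resize(cv2.imread('pics/t8.png')[150:300,75:235],(400,375));b=cv2.resize(cv2.imread('pics/s8.png')[90:220,280:420],(400,375))
cv2.imwrite('pics/c8.png',cv2.convertScaleAbs(cv2.hconcat([a,b]),alpha=1.8))
E
```

```text
top blue [127. 196.] 114 [0.609  0.2166 0.0952]
top blue [125.7 221.5] 144 [0.5465 0.2233 0.0698]
top red [346.2 263.6] 72 [ 0.456  -0.343   0.0541]
top red [318.8 264.9] 46 [ 0.4501 -0.2728  0.0541]
top yel [126.3 225.3] 167 [0.5373 0.2225 0.0597]
top tray [array([ 452.5, -225.6]), array([129.3, 329.4]), np.float64(0.7)]
scene blue [365.8 151.8] 56 [0.5495 0.2354 0.0671]
scene blue [371.6 163.9] 96 [0.6094 0.2148 0.0925]
scene blue [117.8 254.3] 28 [ 0.6689 -0.385   0.0421]
scene blue [ 96.6 267.4] 21 [ 0.6872 -0.4257  0.0418]
scene red [159.6 166.8] 63 [ 0.4536 -0.2704  0.0511]
scene red [129.1 173.6] 54 [ 0.4573 -0.3442  0.0519]
scene tray [array([ 750.5, -293.6]), array([729.1, 170.7]), np.float64(2.3)]
```

View pics/c8.png

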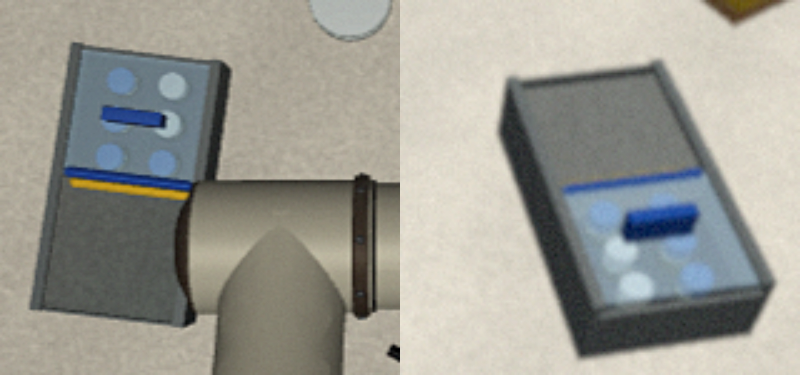

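The lid and handle are back at their starting pixels (handle at 127,196; front bead at about 125,221). Under the lid are four blue and two white caps.

```bash
python3 -c "
from station import ticket
print(ticket.finish_job())"
```

```text
the job is handed in; nothing more can be done
None
```

The job is handed in: four blue-capped vials are seated in the box beside the two white-capped ones, both red-capped vials stand in the tray, and the lid is fully closed; one blue vial jammed at hole 4 on the first try and was regrasped and seated.

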